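# Stack the week's shelf-life packs, oldest on top, and reject the blown one

### The arm

A 6-joint arm with a two-finger parallel gripper is mounted at the origin on the work surface. World frame = base frame: x ahead of the robot, y to its left, z up, the work surface at z = 0. Lengths are in mm, angles in degrees, forces in N, time in s.
With the tool pointing down it reaches from about 350 to 850 mm from the base axis. Payload 8.1 kg.
Tool frame: the origin (TCP) lies on the centre line of the jaws, within the pads' length; the fingertips stand 8 mm ahead of it and the grasp point (between the pads) lies 11 mm behind it; x points along the fingers, z is the direction in which the jaws open and shut, and the axes are right-handed (so a half turn about x gives the same grasp; the last joint's range is limited). The gripper opens to 85 mm and grips with 20 to 120 N. Pads are 22 mm wide; open, the fingers measure 114 mm over their backs; the gripper's body (76 mm by 85 mm) begins 54 mm behind the grasp point. The pads swing forward as they close: fully open they stand 13 mm farther back than shut.
Start: joints at [62.429, 7.471, 85.268, -0, 87.261, -4.893], TCP at [231.307, 553.626, 209.592] pointing down, gripper open.
Joint ranges: [-169.43, 169.43], [-51.17, 129.36], [1.28, 143.12], [-76.62, 256.62], [0, 156.53], [-152.29, 152.29]. Speed limits (degrees/s): [136.94, 136.94, 159.86, 180, 180, 180].

### API

Orientations are given as [roll, pitch, yaw] about the fixed x, y, z axes, in that order (R = Rz(yaw) Ry(pitch) Rx(roll)).
In Python, from bench import r, vision, order gives the robot as it stands. The module is installed in compiled form; this text tells all that it offers.
- The arm moves only by the shell command python3 -m jog 'ROWS' [FORCE]. ROWS is JSON, a list of rows, each a list of 3 entries, a list of its own where there are three numbers: the shift along the world's x, y, z in m, then the turn, a rotation vector about the world's x, y, z in rad, then the opening, from -1 (shut) to 1 (fully open). A call has 1 to 5 rows; each row is the pose to reach, as a shift and turn from the pose commanded when the call began; what a row does not reach only later rows make up. A row lasts 1/12 s, in which the tool goes at most 41.7 mm and 7.16 degrees, less where a joint would pass 70% of its speed; a pose out of reach is approached as far as the arm can. A call with a gripper value outside its range is refused whole. The fingers move at their own pace and stop on an object; FORCE is the grip in N (left out, the last holds). Time passes only in rows, so rows that repeat a pose let the fingers close. It gives the time, the measured TCP pose, the force and the opening at its end, in the units of the state.
- r.sense(): the state, without advancing time (a new reading comes with each control period).
- vision.snapshot(name): name is "side" or "top" or "wrist"; returns the picture (420x560x3 uint8, red, green, blue); there is no depth.
- vision.camera_model(name): a dict with "fov_y" (degrees; the focal length in pixels is half the picture's height over the tangent of half this angle, whatever the lens; pixels are square), "cx", "cy" (the principal point, pixels), "world_to_cam" (4x4, takes a point from world to camera coordinates). Camera axes: x right, y down, z forward; pixel columns grow to the right and rows downward; lengths in mm; the calibration is good to about 2 mm. A picture is of the moment at which its call begins: read the wrist's pose just before it. camera_model takes no time and is no camera call; for the wrist camera it gives the pose at the moment of the call.
- order.hand_in(): hands the job in, once; it reports no verdict.
The state is a dict: "time": time; "joint_pos": joint angles; "qd": joint speeds; "joint_efforts": joint torques, N m; "tool_pos": TCP position; "tcp_rot": TCP orientation; "ft_force": force on the tool from outside, world axes, zero at the start; "wrist_torque": the same for the moment, N m; "finger_gap": finger opening in mm.
Only numpy, scipy, OpenCV 4.12 (cv2) and the standard library are available. Lean on these libraries where they do the work, as an engineer would, in place of code of your own. Each camera call takes 0.05 s, during which the arm holds its last target.

### The job

Put away this week's shelf-life sausage packs. Stack the four sound ones film side up in the middle of the dark grey tray, lengthways along it and squarely one on another, so that the oldest comes to hand first: green label (Friday) at the bottom, then red, then yellow, and blue (Monday) on top. The brown-labelled pack has blown, so it goes into the red reject tub instead. Set the sound packs down without dropping them, and leave the roll of test septa lying where it is.

Things in the scene. Friction and masses are not known exactly. Their poses are not given: they have to be found in the camera images.
- pack_green_c (a point): Friday's pack, GREEN label: sealed white tray, two sausages under flat clear film, 140 (its x) x 60 (its y) x 36 mm high, 120 g. Its outer rim, 140 x 60, spans 28 to 36 mm above the underside; walls below step in to 122 x 50. Grip across the 60 mm at mid-length, on the rim. Packs stack at 36 mm pitch. Label 36 mm from the middle, +x end. Point: its centre, 18 mm above its underside; z up
- pack_red_c (a point): Wednesday's pack, bright RED label: same size and build as the green-labelled pack. Point at its centre, 18 mm above its underside; x along its length, z up
- pack_yellow_c (a point): Tuesday's pack, YELLOW label: same size and build as the green-labelled pack. Point at its centre, 18 mm above its underside; x along its length, z up
- pack_blue_c (a point): Monday's pack, BLUE label: same size and build as the green-labelled pack. Point at its centre, 18 mm above its underside; x along its length, z up
- pack_brown_c (a point): Thursday's pack, dark BROWN label, the blown one: same tray and same 140 x 60 mm rim (28 to 36 mm above its underside), greyish sausages, but its film bulges up like a pillow to 54 mm above its underside. Point 18 mm above its underside on the centre line; x along its length, z up
- retain_tray: dark grey shallow plastic tray, fixed, 200 mm (its x) x 115 mm (its y), rim 12 mm high, walls 3 mm, inner floor 3 mm above the table. Origin at the centre of its underside, on the table; z up. It may stand left or right
- reject_tub: red plastic open tub, fixed, 220 mm (its x) x 170 mm (its y), 50 mm high, walls and floor 4 mm (a lip overhangs the two short ends by 13 mm). Origin at the centre of its underside, on the table; z up. It may stand left or right
- septa_c (a point): bystander: cream-coloured roll of stick-on test septa lying flat among the packs, a ring 64 mm across with a 38 mm hole, 25 mm high. Point at its centre, 12.5 mm up

How it is judged (in metres and radians):
At the end, for the whole second after the job is handed in: Grey tray: green, red, yellow, blue packs bottom to top, level, heights within 7 mm; green within 20 mm of the tray's middle, each other within 15 mm of the one below; all along the tray within 0.22 rad, either end first. Brown pack inside the red tub. All released and at rest (height (world z) of pack_green_c between 0.014 and 0.028 m and angle between each of pack_green_c, pack_red_c, pack_yellow_c, pack_blue_c's own z axis and vertical below 0.12 rad and horizontal distance between pack_green_c and retain_tray below 0.02 m and angle between the x axis of each of pack_green_c, pack_red_c, pack_yellow_c, pack_blue_c and the x axis of retain_tray, either way round below 0.22 rad and height (world z) of pack_red_c between 0.05 and 0.064 m and horizontal distance between pack_red_c and pack_green_c below 0.015 m and height (world z) of pack_yellow_c between 0.086 and 0.1 m and horizontal distance between pack_yellow_c and pack_red_c below 0.015 m and height (world z) of pack_blue_c between 0.122 and 0.136 m and horizontal distance between pack_blue_c and pack_yellow_c below 0.015 m and x of pack_brown_c in the frame of reject_tub between -0.085 and 0.085 m and y of pack_brown_c in the frame of reject_tub between -0.065 and 0.065 m and height (world z) of pack_brown_c below 0.05 m and linear speed of each of pack_green, pack_red, pack_yellow, pack_blue, pack_brown below 0.01 m/s and angular speed of each of pack_green, pack_red, pack_yellow, pack_blue, pack_brown below 0.1 rad/s and contact force between the fingers and pack_green below 0.1 N and contact force between the fingers and pack_red below 0.1 N and contact force between the fingers and pack_yellow below 0.1 N and contact force between the fingers and pack_blue below 0.1 N and contact force between the fingers and pack_brown below 0.1 N); the robot touches nothing.
It fails at once if the septa roll is moved more than 20 mm (distance of septa_c from where it was at the start of the episode above 0.02 m).
It fails at once if a sound pack drops or topples: faster than 0.7 m/s (a free fall of 25 mm) out of the fingers ((linear speed of pack_green above 0.7 m/s and contact force between the fingers and pack_green below 0.05 N) or (linear speed of pack_red above 0.7 m/s and contact force between the fingers and pack_red below 0.05 N) or (linear speed of pack_yellow above 0.7 m/s and contact force between the fingers and pack_yellow below 0.05 N) or (linear speed of pack_blue above 0.7 m/s and contact force between the fingers and pack_blue below 0.05 N)).
It also fails if it takes over 109 s, if anything falls off the work surface, if the arm or the gripper's body presses on something with over 40 N, if the wrist force passes 120 N, or if a joint passes its speed limit or range.

## Working session

There is one attempt and no reset: what is moved stays moved. The work goes in short steps, Python scripts to look and compute and a shell command to move; the robot and the scene stay as the last step left them, time stands still between calls to the robot, and variables do not carry over. Pictures are saved under pics/ and viewed, and the job is handed in when it is done.

```bash
mkdir -p pics; ls
python3 - <<'E'
from bench import r,vision
import cv2
s=r.sense();print(s)
for n in["top","side","wrist"]:
    m=vision.camera_model(n);print(n,m)
    cv2.imwrite(f"pics/{n}0.png",vision.snapshot(n)[:,:,::-1])
E
```

```text
pics
{'time': 0.0, 'joint_pos': array([ 6.24330098e+01,  7.51594791e+00,  8.53296238e+01, -9.62647965e-04,
        8.72612859e+01, -4.89251595e+00]), 'qd': array([ 0.06850649,  0.1023809 , -0.00531777,  0.06297775,  0.03478404,
       -0.00696457]), 'joint_efforts': array([-1.63998877e-03, -5.69410193e+01, -5.00548124e+01, -1.61601483e-04,
        1.51403347e-02,  5.54200824e-06]), 'tool_pos': array([231.00214216, 553.10748554, 208.53241159]), 'tcp_rot': array([ 175.62299458,   89.8931381 , -117.0514328 ]), 'ft_force': array([-0.09658964, -0.13984095, -0.62378616]), 'wrist_torque': array([ 0.00218971, -0.0240132 ,  0.02475278]), 'finger_gap': 85.22399274057584}
top {'fov_y': 49.49033877079418, 'cx': 272.5902283620279, 'cy': 212.84453609597688, 'world_to_cam': array([[ 2.54485329e-02, -9.99658240e-01, -5.98132103e-03,
        -9.35789403e+00],
       [-9.93047080e-01, -2.45914222e-02, -1.15120632e-01,
         5.68915039e+02],
       [ 1.14934199e-01,  8.86938456e-03, -9.93333511e-01,
         1.12442571e+03],
       [ 0.00000000e+00,  0.00000000e+00,  0.00000000e+00,
         1.00000
[... 200 characters left out ...]
       [-4.55421600e-01, -4.44690857e-01, -7.71259495e-01,
         2.79881213e+02],
       [ 5.58433502e-01,  5.32005410e-01, -6.36492158e-01,
         5.19070813e+02],
       [ 0.00000000e+00,  0.00000000e+00,  0.00000000e+00,
         1.00000000e+00]])}
wrist {'fov_y': 66.74045189374637, 'cx': 277.32130396160386, 'cy': 205.5183183358656, 'world_to_cam': array([[ 3.85328071e-01,  9.22776154e-01, -2.53905177e-03,
        -5.97950223e+02],
       [ 8.89228131e-01, -3.70581240e-01,  2.68221689e-01,
        -3.62569471e+01],
       [ 2.46567654e-01, -1.05611142e-01, -9.63353870e-01,
         3.78546046e+02],
       [ 0.00000000e+00,  0.00000000e+00,  0.00000000e+00,
         1.00000000e+00]])}
```

View pics/top0.png

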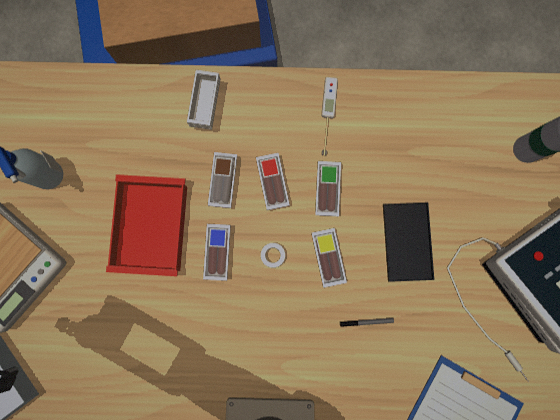

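View pics/side0.png

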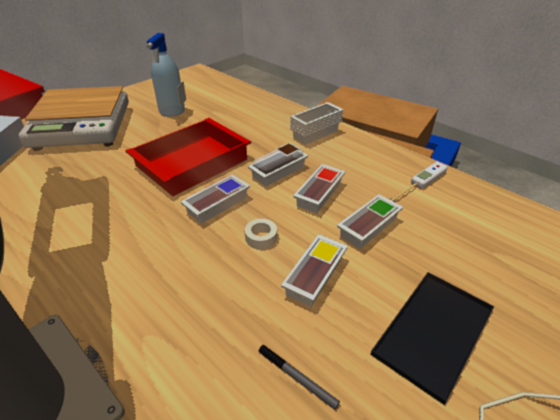

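View pics/wrist0.png

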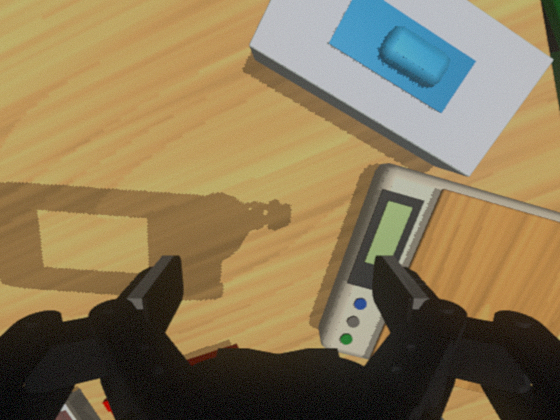

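Run:
```python
import cv2
im=cv2.imread("pics/top0.png")
cv2.imwrite("pics/topz.png",cv2.resize(im[140:300,195:355],None,fx=3.75,fy=3.75,interpolation=cv2.INTER_CUBIC))
a=cv2.resize(im[165:285,100:195],None,fx=4,fy=4,interpolation=cv2.INTER_CUBIC)
b=cv2.resize(im[190:290,375:445],None,fx=4.8,fy=4.8,interpolation=cv2.INTER_CUBIC)
import numpy as np
cv2.imwrite("pics/topz2.png",np.hstack([a,b]))
```

```text
(no output)
```

View pics/topz.png

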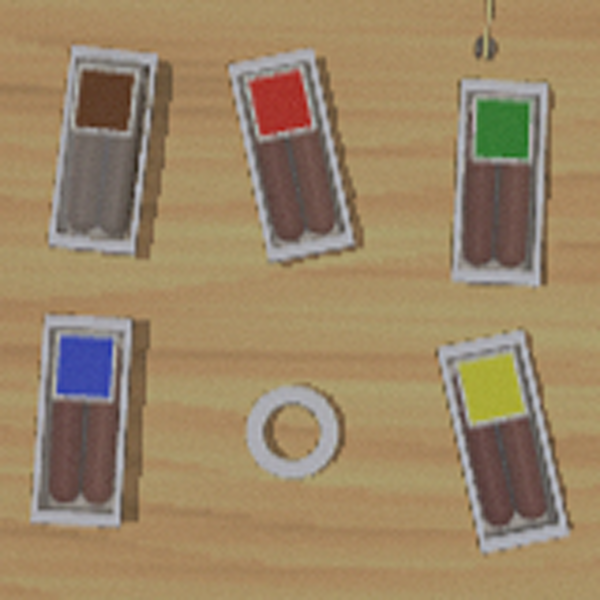

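View pics/topz2.png

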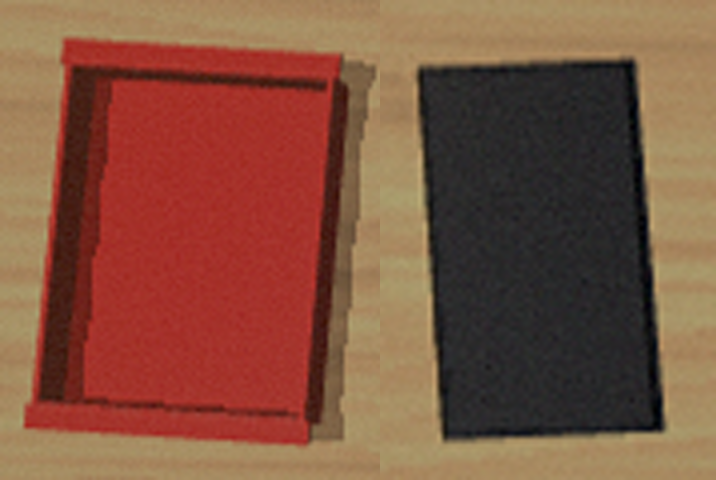

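```bash
cat > h.py <<'E'
import numpy as np
from bench import r,vision
def ray(m,u,v,z,H=420):
    f=H/2/np.tan(np.radians(m["fov_y"]/2))
    T=m["world_to_cam"];R=T[:3,:3];c=-R.T@T[:3,3]
    d=R.T@np.array([(u-m["cx"])/f,(v-m["cy"])/f,1])
    return c+d*(z-c[2])/d[2]
def proj(m,p,H=420):
    f=H/2/np.tan(np.radians(m["fov_y"]/2))
    q=m["world_to_cam"]@np.append(p,1);return f*q[0]/q[2]+m["cx"],f*q[1]/q[2]+m["cy"]
def rect(m,c,z,s=1,ox=0,oy=0):
    P=np.array([ray(m,(u+.5)/s-.5+ox,(v+.5)/s-.5+oy,z)[:2] for u,v in c])
    ctr=P.mean(0);L=(P[0]+P[1]-P[2]-P[3])/2;W=(P[0]+P[3]-P[1]-P[2])/2
    return ctr,np.degrees(np.arctan2(L[1],L[0])),np.linalg.norm(L),np.linalg.norm(W)
E
python3 - <<'E'
from h import *
m=vision.camera_model("top")
Z=dict(s=3.75,ox=195,oy=140)
for n,c in dict(brown=[(73,46),(157,54),(137,255),(50,247)],red=[(230,66),(311,50),(356,246),(273,263)],green=[(461,79),(548,83),(541,285),(453,281)],blue=[(46,315),(132,319),(121,524),(32,521)],yellow=[(438,349),(522,331),(569,534),(484,552)]).items(): print(n,rect(m,c,36,**Z))
print('tub',rect(m,[(64,38),(342,55),(308,444),(25,427)],50,4,100,165))
print('tray',rect(m,[(39,68),(255,60),(283,431),(63,439)],12,4.8,375,190))
print('septa',ray(m,293/3.75+195,432/3.75+140,25))
from scipy.spatial.transform import Rotation as R
s=r.sense();print(R.from_euler('xyz',s['tcp_rot'],degrees=True).as_matrix().round(3),s['time'])
w=vision.camera_model("wrist");T=w['world_to_cam'];print(-T[:3,:3].T@T[:3,3],s['tool_pos'])
E
```

```text
brown (array([650.99645222, 135.21486967]), np.float64(-3.8414359033222683), np.float64(139.68397352031252), np.float64(58.6535594138818))
red (array([650.12649776,   6.95398278]), np.float64(13.89794465752179), np.float64(139.08788187843675), np.float64(56.97284495025329))
green (array([ 635.84202211, -135.00847607]), np.float64(-1.4417485594397346), np.float64(139.1683427506667), np.float64(59.416335955404136))
blue (array([467.79015991, 142.65278853]), np.float64(-1.22841699158049), np.float64(137.27685372050846), np.float64(58.687498125448926))
yellow (array([ 460.41753472, -138.57651968]), np.float64(13.632964935715517), np.float64(137.97230346910183), np.float64(57.77408073028293))
tub (array([530.39613763, 320.7029366 ]), np.float64(-2.064201010672134), np.float64(244.35203269113364), np.float64(176.18285834146863))
tray (array([ 506.81785648, -343.45360469]), np.float64(3.512092755247245), np.float64(198.09657931212556), np.float64(116.40497714106885))
septa [462.07131438   0.87788595  25.        ]
[[-0.001 -0.923  0.386]
 [-0.001  0.386  0.923]
 [-1.     0.    -0.001]] 0.15
[169.32895986 578.35216022 373.01235072] [231.09736515 553.21339663 208.77539394]
```

```bash
python3 -m jog '[[[0.42,-0.418,0.0],[0,0,0.33],1],[[0.42,-0.418,0.0],[0,0,0.33],1],[[0.42,-0.418,0.0],[0,0,0.33],1],[[0.42,-0.418,0.0],[0,0,0.33],1],[[0.42,-0.418,0.0],[0,0,0.33],1]]' 40
```

```text
time: 0.57
tool_pos: [376.5, 408.5, 209.3]
tcp_rot: [144.4, 90.0, -129.2]
ft_force: [0.7, -0.5, -0.2]
finger_gap: 85.4
```

```bash
cat > d.py <<'E'
import sys
from h import *
from scipy.spatial.transform import Rotation as R
s=r.sense();M=R.from_euler('xyz',s['tcp_rot'],degrees=True).as_matrix()
a=np.degrees(np.arctan2(M[1,2],M[0,2]))
x,y,z,th=map(float,sys.argv[1:5])
tilt=np.degrees(np.arccos(-M[2,0]))
print("t",round(s['time'],2),"pos",s['tool_pos'].round(1),"jaw",a.round(1),"tilt",tilt.round(2),"gap",round(s['finger_gap'],1))
print("delta mm",(np.array([x,y,z])-s['tool_pos']).round(1),"turn rad",round(np.radians((90+th-a+90)%180-90),3))
E
python3 -m jog '[[[0.272,-0.27,-0.06],[0,0,0.2],1],[[0.272,-0.27,-0.06],[0,0,0.2],1],[[0.272,-0.27,-0.06],[0,0,0.2],1],[[0.272,-0.27,-0.06],[0,0,0.2],1],[[0.272,-0.27,-0.06],[0,0,0.2],1]]'; python3 d.py 651 135 21 -3.8
```

```text
time: 0.98
tool_pos: [520.5, 265.6, 177.4]
tcp_rot: [92.6, 90.0, -169.7]
ft_force: [0.2, 0.5, 0.3]
finger_gap: 85.2
t 0.98 pos [520.5 265.6 177.4] jaw 97.7 tilt 0.01 gap 85.2
delta mm [ 130.5 -130.6 -156.4] turn rad -0.201
```

```bash
python3 -m jog '[[[0.13,-0.13,-0.06],[0,0,-0.2],1],[[0.13,-0.13,-0.06],[0,0,-0.2],1],[[0.13,-0.13,-0.06],[0,0,-0.2],1],[[0.13,-0.13,-0.06],[0,0,-0.2],1],[[0.13,-0.13,-0.06],[0,0,-0.2],1]]'; python3 d.py 651 135 21 -3.8
python3 - <<'E'
from h import *;import cv2
w=vision.camera_model("wrist")
im=vision.snapshot("wrist")[:,:,::-1].copy()
th=np.radians(-3.8);u=np.array([np.cos(th),np.sin(th)]);v=np.array([-u[1],u[0]])
for i,j in [(1,1),(1,-1),(-1,1),(-1,-1)]:
    p=np.array([651,135.2])+i*70*u+j*30*v
    cv2.circle(im,tuple(int(t) for t in proj(w,[*p,36])),3,(0,255,0),-1)
cv2.imwrite("pics/w1.png",im)
E
```

```text
time: 1.4
tool_pos: [650.7, 133.9, 115.7]
tcp_rot: [128.9, 89.9, -145.0]
ft_force: [-0.4, 0.4, -0.3]
finger_gap: 85.3
t 1.4 pos [650.7 133.9 115.7] jaw 86.1 tilt 0.11 gap 85.3
delta mm [  0.3   1.1 -94.7] turn rad 0.001
```

View pics/w1.png

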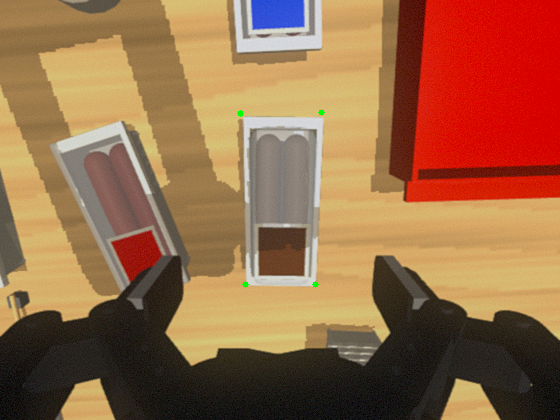

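```bash
python3 -m jog '[[[0.001,0.001,-0.035],[0,0,0],1],[[0.001,0.001,-0.07],[0,0,0],1],[[0.001,0.001,-0.09],[0,0,0],1],[[0.001,0.001,-0.094],[0,0,0],1],[[0.001,0.001,-0.094],[0,0,0],1]]';python3 -m jog '[[[0,0,0],[0,0,0],-0.2],[[0,0,0],[0,0,0],-0.2],[[0,0,0],[0,0,0],-0.2],[[0,0,0],[0,0,0],-0.2],[[0,0,0],[0,0,0],-0.2]]' 40;  python3 d.py 651 135 21 -3.8
```

```text
time: 1.87
tool_pos: [648.4, 138.2, 21.3]
tcp_rot: [101.2, 89.7, -172.6]
ft_force: [0.2, 0.5, 0.1]
finger_gap: 85.5
time: 2.28
tool_pos: [652.5, 138.6, 27.0]
tcp_rot: [-80.3, 89.8, 5.9]
ft_force: [-0.7, -0.6, 5.9]
finger_gap: 48.2
t 2.28 pos [652.5 138.6  27. ] jaw 86.2 tilt 0.25 gap 48.2
delta mm [-1.5 -3.6 -6. ] turn rad -0.001
```

Run:
```python
from h import *;import cv2
print(r.sense()['tool_pos'],r.sense()['ft_force'],r.sense()['finger_gap'])
im=np.vstack([vision.snapshot("wrist")[:,:,::-1]])
cv2.imwrite("pics/w2.png",im)
a=vision.snapshot("side")[:,:,::-1];cv2.imwrite("pics/s2.png",cv2.resize(a[60:260,180:440],None,fx=3,fy=3,interpolation=cv2.INTER_CUBIC))
```

```text
[652.47309441 138.64842     27.00644531] [-0.74659246 -0.61065644  5.8734791 ] 48.21188091169572
```

View pics/w2.png

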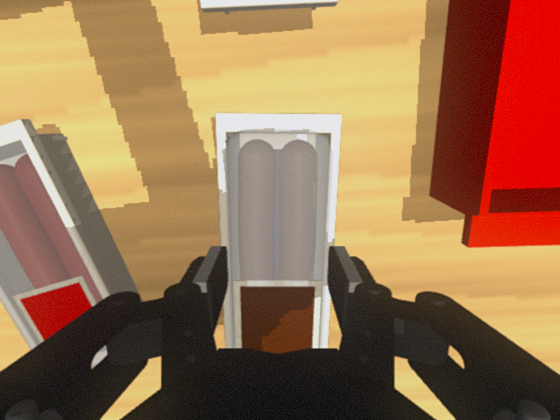

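View pics/s2.png

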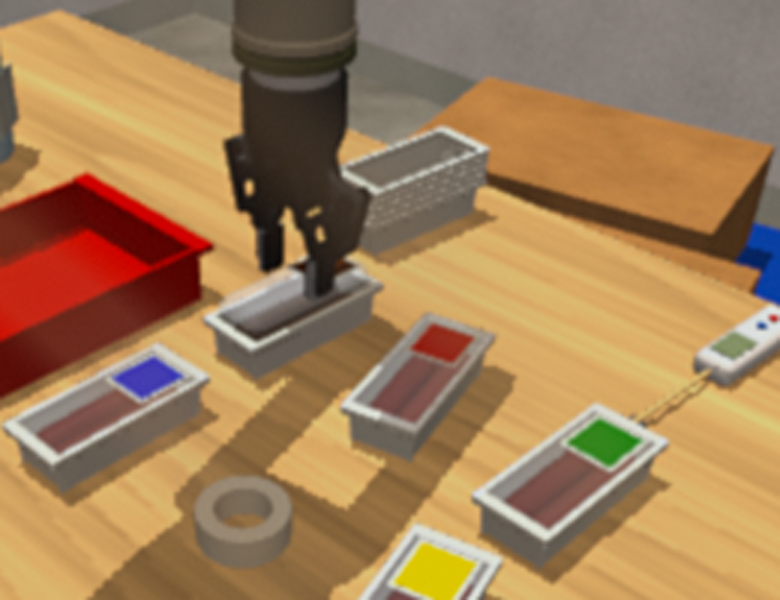

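Run:
```python
from h import *
m=vision.camera_model("side");w=vision.camera_model("wrist")
for z in (5,15,20,30,36,40,50):
    print(z,*[[np.round(proj(c,[652,y,z]),0) for y in (138.6-24-6,138.6+24+6)] for c in (m,w)])
print("rim corners", [np.round(proj(m,[x,y,36])) for x,y in[(582,167),(582,110),(720,100),(721,160)]],[np.round(proj(w,[x,y,36])) for x,y in[(582,170),(582,110)]])
```

```text
5 [array([287., 175.]), array([269., 166.])] [array([231., 231.]), array([328., 225.])]
15 [array([287., 172.]), array([269., 162.])] [array([229., 237.]), array([330., 231.])]
20 [array([287., 170.]), array([269., 161.])] [array([227., 240.]), array([332., 234.])]
30 [array([287., 167.]), array([269., 157.])] [array([225., 247.]), array([335., 241.])]
36 [array([287., 165.]), array([269., 155.])] [array([223., 252.]), array([337., 245.])]
40 [array([287., 163.]), array([269., 154.])] [array([222., 255.]), array([338., 248.])]
50 [array([287., 160.]), array([269., 150.])] [array([218., 264.]), array([342., 256.])]
rim corners [array([248., 167.]), array([266., 177.]), array([309., 155.]), array([291., 146.])] [array([338., 105.]), array([209., 114.])]
```

Run:
```python
from h import *;import cv2
a=vision.snapshot("side")[:,:,::-1];cv2.imwrite("pics/s3.png",cv2.resize(a[110:190,235:335],None,fx=7,fy=7,interpolation=cv2.INTER_CUBIC))
s=r.sense();print(s['tool_pos'],s['ft_force'],s['finger_gap'])
```

```text
[652.49366802 138.6248106   27.02852852] [-1.65676526 -0.91516125  6.18767268] 47.8407495255166
```

View pics/s3.png

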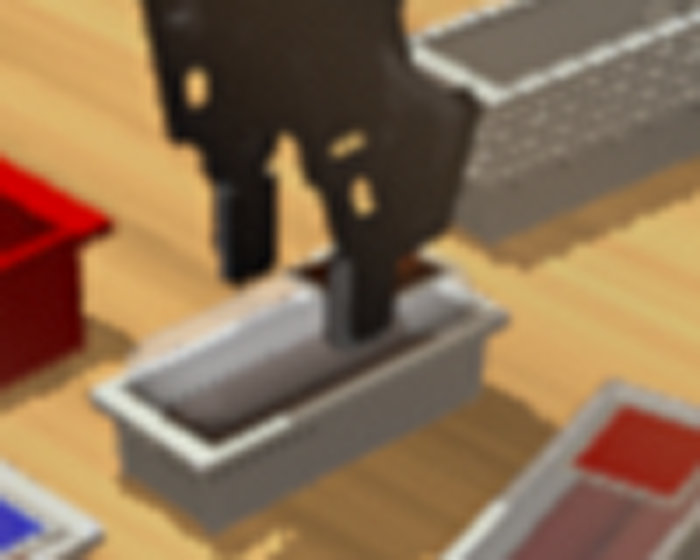

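```bash
python3 -m jog '[[[0,0,0],[0,0,0],1],[[0,0,0],[0,0,0],1],[[0,0,0],[0,0,0],1],[[0,0,0],[0,0,0],1],[[0,0,0],[0,0,0],1]]';  python3 d.py 651 135 21 -3.8
python3 - <<'E'
from h import *;import cv2
a=vision.snapshot("side")[:,:,::-1];cv2.imwrite("pics/s4.png",cv2.resize(a[110:190,235:335],None,fx=7,fy=7,interpolation=cv2.INTER_CUBIC))
cv2.imwrite("pics/w4.png",vision.snapshot("wrist")[:,:,::-1])
E
```

```text
time: 2.85
tool_pos: [650.4, 138.4, 23.8]
tcp_rot: [104.2, 90.0, -169.5]
ft_force: [0.7, 0.9, -0.1]
finger_gap: 85.4
t 2.85 pos [650.4 138.4  23.8] jaw 86.2 tilt 0.01 gap 85.4
delta mm [ 0.6 -3.4 -2.8] turn rad -0.001
```

View pics/s4.png

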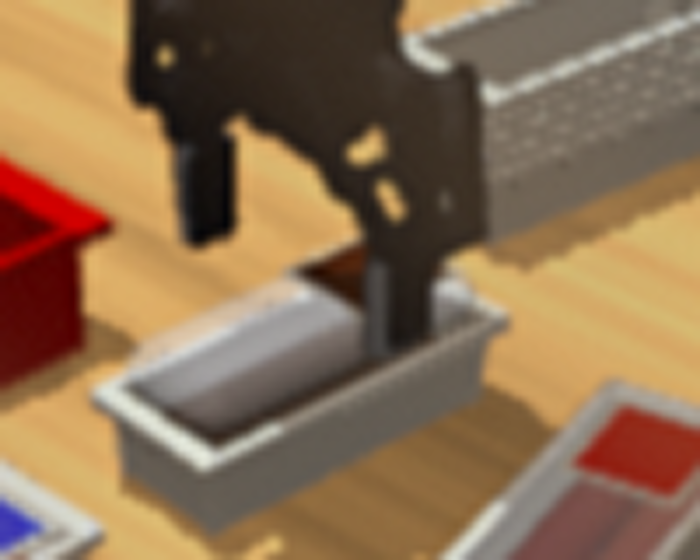

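View pics/w4.png

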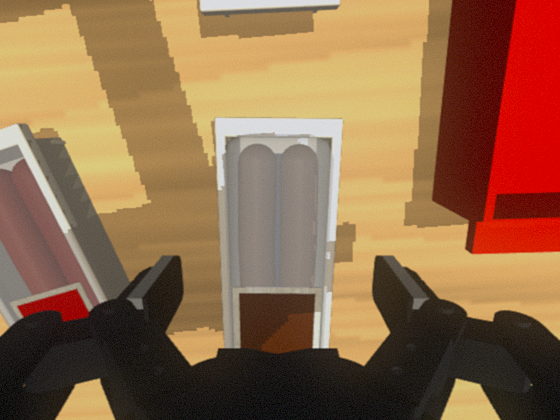

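```bash
python3 -m jog '[[[0.002,0,-0.02],[0,0,0],1],[[0.002,0,-0.034],[0,0,0],1],[[0.002,0,-0.034],[0,0,0],1],[[0.002,0,-0.034],[0,0,0],1]]';  python3 d.py 651 135 -10 -3.8
python3 - <<'E'
from h import *;import cv2
a=vision.snapshot("side")[:,:,::-1];cv2.imwrite("pics/s5.png",cv2.resize(a[110:190,235:335],None,fx=7,fy=7,interpolation=cv2.INTER_CUBIC))
E
```

```text
time: 3.28
tool_pos: [650.6, 138.1, -12.2]
tcp_rot: [101.6, 89.8, -172.2]
ft_force: [-0.2, 0.4, -0.2]
finger_gap: 85.5
t 3.28 pos [650.6 138.1 -12.2] jaw 86.2 tilt 0.25 gap 85.5
delta mm [ 0.4 -3.1  2.2] turn rad -0.001
```

View pics/s5.png

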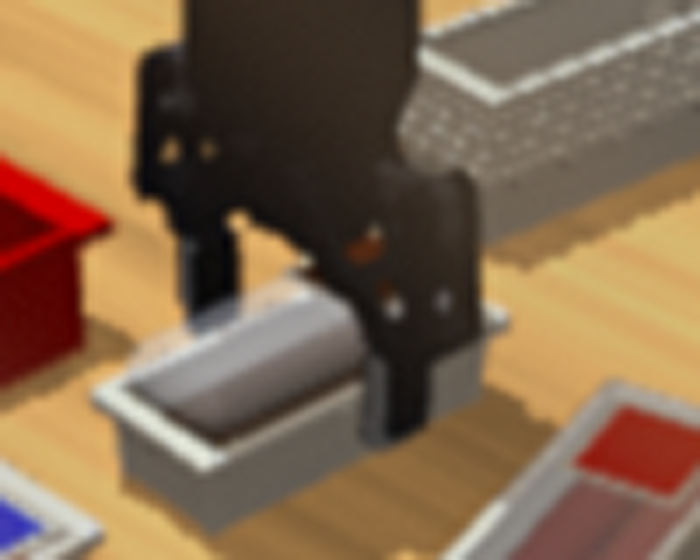

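```bash
python3 -m jog '[[[0,0,0],[0,0,0],-0.2],[[0,0,0],[0,0,0],-0.2],[[0,0,0],[0,0,0],-0.2],[[0,0,0],[0,0,0],-0.2],[[0,0,0],[0,0,0],-0.2]]' 40;  python3 d.py 651 135 -10 -3.8
```

```text
time: 3.75
tool_pos: [653.5, 138.5, -8.7]
tcp_rot: [-79.1, 89.9, 7.1]
ft_force: [-0.6, 0.2, 6.3]
finger_gap: 59.2
t 3.75 pos [653.5 138.5  -8.7] jaw 86.2 tilt 0.12 gap 59.2
delta mm [-2.5 -3.5 -1.3] turn rad -0.001
```

```bash
python3 -m jog '[[[0,0,0.02],[0,0,0],-0.2],[[0,0,0.06],[0,0,0],-0.2],[[0,0,0.1],[0,0,0],-0.2],[[0,0,0.1],[0,0,0],-0.2]]';python3 d.py 531 323 90 -2
```

```text
time: 4.08
tool_pos: [658.0, 139.1, 100.1]
tcp_rot: [-78.7, 89.2, 7.5]
ft_force: [1.2, 0.2, 1.7]
finger_gap: 59.1
t 4.08 pos [658.  139.1 100.1] jaw 86.2 tilt 0.77 gap 59.1
delta mm [-127.   183.9  -10.1] turn rad 0.031
```

```bash
python3 -m jog '[[[-0.015,0.02,0],[0,0,0.03],-0.2],[[-0.038,0.055,0],[0,0,0.03],-0.2],[[-0.061,0.089,0],[0,0,0.03],-0.2],[[-0.084,0.123,0],[0,0,0.03],-0.2],[[-0.106,0.158,0],[0,0,0.03],-0.2]]';python3 -m jog '[[[-0.016,0.021,0],[0,0,0],-0.2],[[-0.02,0.025,0],[0,0,0],-0.2],[[-0.02,0.025,0],[0,0,0],-0.2],[[-0.02,0.025,0],[0,0,0],-0.2]]';python3 d.py 531 323 90 -2
python3 - <<'E'
from h import *;import cv2
cv2.imwrite("pics/w6.png",vision.snapshot("wrist")[:,:,::-1])
cv2.imwrite("pics/s6.png",vision.snapshot("side")[:,:,::-1])
E
```

```text
time: 4.5
tool_pos: [545.1, 297.3, 89.5]
tcp_rot: [116.7, 90.0, -155.4]
ft_force: [0.2, 0.9, -1.1]
finger_gap: 58.9
time: 4.83
tool_pos: [526.5, 321.1, 89.7]
tcp_rot: [-172.6, 90.0, -84.6]
ft_force: [0.4, -0.2, -1.6]
finger_gap: 59.4
t 4.83 pos [526.5 321.1  89.7] jaw 88.0 tilt 0.04 gap 59.4
delta mm [4.5 1.9 0.3] turn rad -0.0
```

View pics/w6.png

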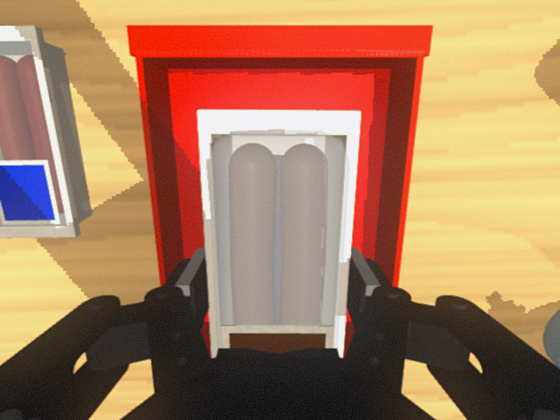

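View pics/s6.png

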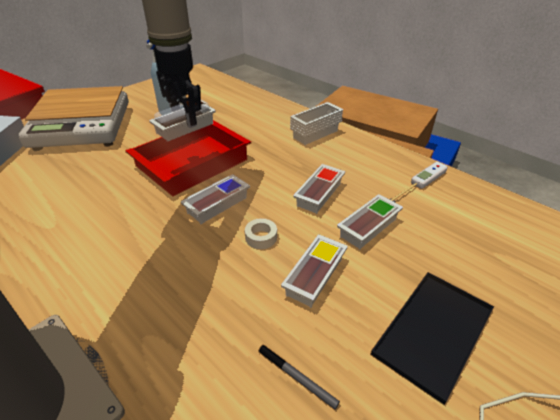

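```bash
python3 -m jog '[[[0.004,0,-0.03],[0,0,0],-0.2],[[0.004,0,-0.06],[0,0,0],-0.2],[[0.004,0,-0.08],[0,0,0],-0.2],[[0.004,0,-0.09],[0,0,0],-0.2],[[0.004,0,-0.092],[0,0,0],-0.2]]';python3 -m jog '[[[0,0,0],[0,0,0],-0.2],[[0,0,0],[0,0,0],0.8],[[0,0,0],[0,0,0],0.8],[[0,0,0],[0,0,0],0.8],[[0,0,0.0],[0,0,0],0.8]]'
python3 -m jog '[[[0,0,0.02],[0,0,0],0.8],[[0,0,0.05],[0,0,0],0.8],[[0,0,0.09],[0,0,0],0.8],[[0,0,0.1],[0,0,0],0.8],[[0,0,0.1],[0,0,0.0],0.8]]'
python3 d.py 636 -134 90 -1.4
```

```text
time: 5.35
tool_pos: [530.2, 319.4, -4.2]
tcp_rot: [126.5, 89.8, -145.7]
ft_force: [-1.3, -0.5, -1.1]
finger_gap: 59.1
time: 5.77
tool_pos: [531.4, 321.9, -0.8]
tcp_rot: [-61.1, 89.9, 26.8]
ft_force: [-1.5, 0.4, 0.3]
finger_gap: 76.6
time: 6.18
tool_pos: [534.0, 323.3, 104.3]
tcp_rot: [-61.4, 89.4, 26.5]
ft_force: [-0.2, -0.0, -0.7]
finger_gap: 76.7
t 6.18 pos [534.  323.3 104.3] jaw 88.0 tilt 0.57 gap 76.7
delta mm [ 102.  -457.3  -14.3] turn rad 0.011
```

```bash
python3 -m jog '[[[0.104,-0.455,0],[0,0,0.01],0.9],[[0.104,-0.455,0],[0,0,0.01],0.9],[[0.104,-0.455,0],[0,0,0.01],0.9],[[0.104,-0.455,0],[0,0,0.01],0.9],[[0.104,-0.455,0],[0,0,0.01],0.9]]'
python3 d.py 638 -133 90 -1.4
python3 - <<'E'
from h import *;import cv2
cv2.imwrite("pics/t7.png",cv2.resize(vision.snapshot("top")[150:310,80:260,::-1],None,fx=3,fy=3))
E
```

```text
time: 6.6
tool_pos: [576.6, 116.6, 97.3]
tcp_rot: [96.6, 90.0, -174.9]
ft_force: [0.8, 0.1, 0.4]
finger_gap: 81.2
t 6.6 pos [576.6 116.6  97.3] jaw 88.6 tilt 0.03 gap 81.2
delta mm [  61.4 -249.6   -7.3] turn rad 0.001
```

View pics/t7.png

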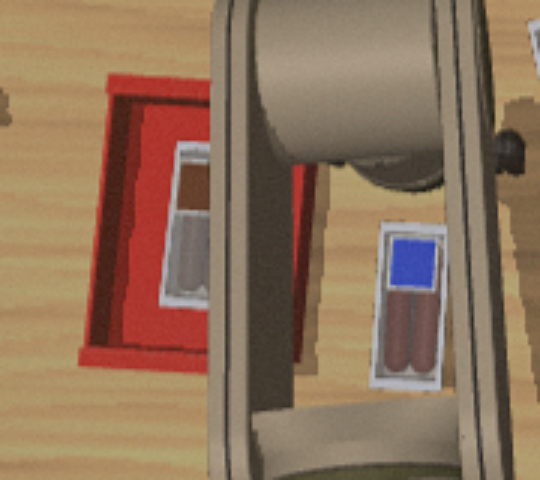

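Brown lies in the tub, centre about (192,230)/3 in the crop. On to green.

```bash
python3 -m jog '[[[0.061,-0.25,0],[0,0,0],1],[[0.061,-0.25,0],[0,0,0],1],[[0.061,-0.25,0],[0,0,0],1],[[0.061,-0.25,0],[0,0,0],1],[[0.061,-0.25,0],[0,0,0],1]]'
python3 d.py 638 -133 90 -1.4
python3 -m jog '[[[0.012,-0.05,0],[0,0,0],1],[[0.012,-0.05,0],[0,0,0],1],[[0.012,-0.05,0],[0,0,0],1],[[0.012,-0.05,0],[0,0,0],1]]'
python3 d.py 638 -133 90 -1.4
python3 - <<'E'
from h import *;import cv2
w=vision.camera_model("wrist")
im=vision.snapshot("wrist")[:,:,::-1].copy()
th=np.radians(-1.4);u=np.array([np.cos(th),np.sin(th)]);v=np.array([-u[1],u[0]])
for i,j in [(1,1),(1,-1),(-1,1),(-1,-1)]:
    p=np.array([638,-133])+i*70*u+j*30*v
    cv2.circle(im,tuple(int(t) for t in proj(w,[*p,36])),3,(0,255,0),-1)
cv2.imwrite("pics/w8.png",im)
E
```

```text
time: 7.07
tool_pos: [626.2, -85.6, 97.3]
tcp_rot: [72.8, 90.0, 161.3]
ft_force: [0.7, -0.0, 0.6]
finger_gap: 85.5
t 7.07 pos [626.2 -85.6  97.3] jaw 88.5 tilt 0.03 gap 85.5
delta mm [ 11.8 -47.4  -7.3] turn rad 0.001
time: 7.4
tool_pos: [637.9, -134.0, 97.0]
tcp_rot: [56.1, 89.9, 144.5]
ft_force: [0.1, 0.0, -0.7]
finger_gap: 85.5
t 7.4 pos [ 637.9 -134.    97. ] jaw 88.4 tilt 0.08 gap 85.5
delta mm [ 0.1  1.  -7. ] turn rad 0.003
```

View pics/w8.png

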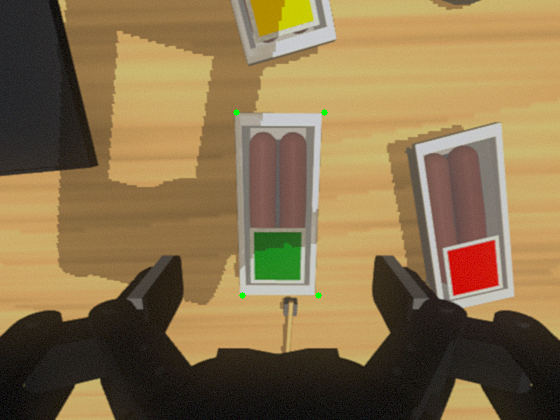

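```bash
python3 -m jog '[[[0,0.001,-0.035],[0,0,0],1],[[0,0.001,-0.07],[0,0,0],1],[[0,0.001,-0.095],[0,0,0],1],[[0,0.001,-0.108],[0,0,0],1],[[0,0.001,-0.108],[0,0,0],1]]'
python3 -m jog '[[[0,0,0],[0,0,0],1],[[0,0,0],[0,0,0],-0.2],[[0,0,0],[0,0,0],-0.2],[[0,0,0],[0,0,0],-0.2],[[0,0,0],[0,0,0],-0.2]]' 40
python3 d.py 509 -341 -7 3.5
```

```text
time: 7.87
tool_pos: [634.9, -130.2, -14.4]
tcp_rot: [73.6, 89.6, 162.3]
ft_force: [-0.4, -0.3, -0.1]
finger_gap: 85.4
time: 8.28
tool_pos: [640.6, -133.5, -7.0]
tcp_rot: [-100.2, 89.7, -11.7]
ft_force: [-1.0, 1.3, 6.2]
finger_gap: 58.8
t 8.28 pos [ 640.6 -133.5   -7. ] jaw 88.5 tilt 0.27 gap 58.8
delta mm [-131.6 -207.5   -0. ] turn rad 0.087
```

```bash
python3 -m jog '[[[0,0,0],[0,0,0],-0.2],[[0,0,0.01],[0,0,0],-0.2],[[0,0,0.03],[0,0,0],-0.2],[[0,0,0.06],[0,0,0],-0.2],[[0,0,0.08],[0,0,0],-0.2]]'
python3 -m jog '[[[-0.014,-0.02,0],[0,0,0.04],-0.2],[[-0.034,-0.052,0],[0,0,0.085],-0.2],[[-0.055,-0.085,0],[0,0,0.085],-0.2],[[-0.075,-0.118,0],[0,0,0.085],-0.2],[[-0.095,-0.15,0],[0,0,0.085],-0.2]]'
python3 -m jog '[[[-0.018,-0.03,0],[0,0,0],-0.2],[[-0.03,-0.05,0],[0,0,0],-0.2],[[-0.035,-0.055,0],[0,0,0],-0.2],[[-0.035,-0.055,0],[0,0,0],-0.2],[[-0.035,-0.055,0],[0,0,0],-0.2]]'
python3 d.py 509 -341 -7 3.5
python3 - <<'E'
from h import *;import cv2
w=vision.camera_model("wrist")
im=vision.snapshot("wrist")[:,:,::-1].copy()
th=np.radians(3.5);u=np.array([np.cos(th),np.sin(th)]);v=np.array([-u[1],u[0]])
for i,j in [(1,1),(1,-1),(-1,1),(-1,-1)]:
    p=np.array([509,-341])+i*100*u+j*57.5*v
    cv2.circle(im,tuple(int(t) for t in proj(w,[*p,12])),3,(0,255,0),-1)
cv2.imwrite("pics/w9.png",im)
cv2.imwrite("pics/s9.png",vision.snapshot("side")[:,:,::-1])
E
```

```text
time: 8.7
tool_pos: [639.0, -133.5, 73.3]
tcp_rot: [-107.3, 89.9, -18.8]
ft_force: [1.4, 0.1, 0.1]
finger_gap: 59.3
time: 9.12
tool_pos: [542.6, -284.7, 71.4]
tcp_rot: [-133.2, 89.9, -39.7]
ft_force: [-0.2, 0.4, -1.4]
finger_gap: 58.8
time: 9.53
tool_pos: [508.6, -338.0, 70.6]
tcp_rot: [-93.7, 89.9, -0.4]
ft_force: [-1.3, -0.1, -0.1]
finger_gap: 58.8
t 9.53 pos [ 508.6 -338.    70.6] jaw 93.3 tilt 0.05 gap 58.8
delta mm [  0.4  -3.  -77.6] turn rad 0.003
```

View pics/w9.png

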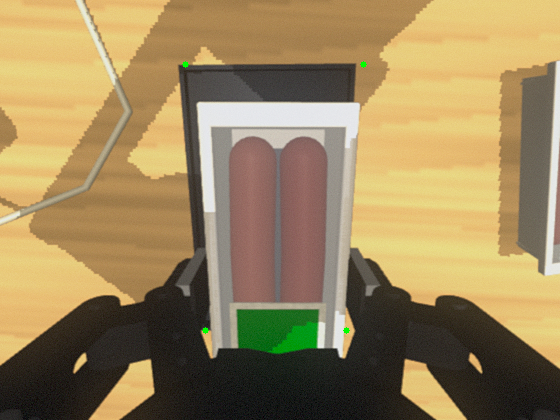

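View pics/s9.png

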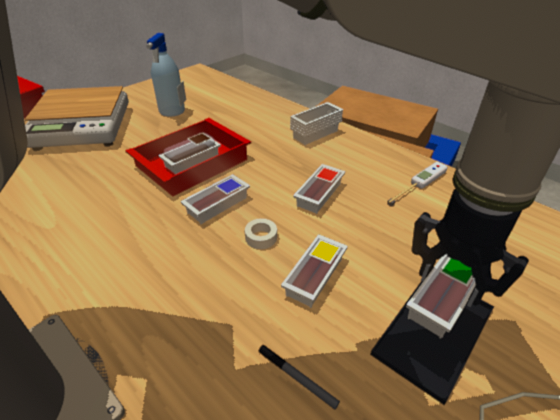

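```bash
python3 -m jog '[[[0.001,-0.005,0],[0,0,0],-0.2],[[0.001,-0.005,-0.02],[0,0,0],-0.2],[[0.001,-0.005,-0.045],[0,0,0],-0.2],[[0.001,-0.005,-0.065],[0,0,0],-0.2],[[0.001,-0.005,-0.071],[0,0,0],-0.2]]'
python3 -m jog '[[[0,0,-0.003],[0,0,0],-0.2],[[0,0,-0.006],[0,0,0],-0.2],[[0,0,-0.006],[0,0,0],-0.2],[[0,0,-0.006],[0,0,0],-0.2],[[0,0,-0.006],[0,0,0],-0.2]]'
python3 d.py 510 -344 -7 3.5
```

```text
time: 10.05
tool_pos: [508.0, -340.5, -4.4]
tcp_rot: [45.6, 89.7, 139.1]
ft_force: [-19.6, 13.2, 48.3]
finger_gap: 58.8
time: 10.47
tool_pos: [510.7, -343.0, -4.2]
tcp_rot: [-121.6, 89.9, -28.1]
ft_force: [-5.9, 4.4, 14.7]
finger_gap: 58.8
t 10.47 pos [ 510.7 -343.    -4.2] jaw 93.5 tilt 0.07 gap 58.8
delta mm [-0.7 -1.  -2.8] turn rad 0.001
```

```bash
python3 -m jog '[[[0,0,0.001],[0,0,0],-0.2],[[0,0,0.001],[0,0,0],0.85],[[0,0,0.001],[0,0,0],0.85],[[0,0,0.001],[0,0,0],0.85],[[0,0,0.001],[0,0,0],0.85]]'
python3 -m jog '[[[0,0,0.02],[0,0,0],0.85],[[0,0,0.05],[0,0,0],0.85],[[0,0,0.09],[0,0,0],0.85],[[0,0,0.11],[0,0,0],0.85],[[0,0,0.11],[0,0,0],0.85]]'
python3 d.py 510 -344 -7 3.5
python3 - <<'E'
from h import *;import cv2
w=vision.camera_model("wrist")
im=vision.snapshot("wrist")[:,:,::-1].copy()
cv2.imwrite("pics/w10.png",im)
E
```

```text
time: 10.88
tool_pos: [509.5, -343.0, -6.2]
tcp_rot: [67.1, 90.0, 160.5]
ft_force: [0.8, 0.4, 0.9]
finger_gap: 78.5
time: 11.3
tool_pos: [512.7, -345.7, 110.9]
tcp_rot: [-132.2, 89.4, -38.8]
ft_force: [1.2, -0.2, 1.4]
finger_gap: 78.9
t 11.3 pos [ 512.7 -345.7  110.9] jaw 93.4 tilt 0.59 gap 78.9
delta mm [  -2.7    1.7 -117.9] turn rad 0.002
```

View pics/w10.png

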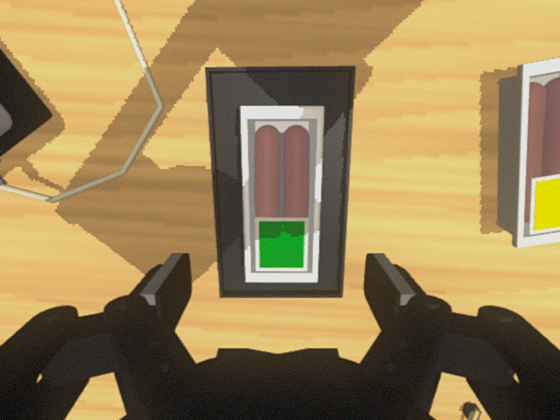

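```bash
python3 - <<'E'
from h import *
w=vision.camera_model("wrist")
# image: down=+x, right=+y : order TL=(+x,+y)=BR.. 
def f(c,z): 
    a,b,cc,d=c  # imgTL,TR,BR,BL -> world (-x,-y),(-x,+y),(+x,+y),(+x,-y)
    return rect(w,[cc,d,a,b],z)
print('tray',f([(206,68),(355,67),(343,297),(219,297)],12))
print('green',f([(240,107),(324,106),(319,283),(245,280)],39))
E
python3 d.py 652 9 95 13.9
```

```text
tray (array([ 506.77950929, -344.17720155]), np.float64(3.703052238736878), np.float64(195.80555889517186), np.float64(113.30873719977521))
green (array([ 505.59487348, -343.38164748]), np.float64(3.6586050534970145), np.float64(136.00544111383343), np.float64(59.38944505934617))
t 11.35 pos [ 511.5 -344.8  107.8] jaw 93.4 tilt 0.39 gap 78.9
delta mm [140.5 353.8 -12.8] turn rad 0.183
```

```bash
python3 -m jog '[[[0.141,0.353,-0.005],[0,0,0.183],0.9],[[0.141,0.353,-0.005],[0,0,0.183],0.9],[[0.141,0.353,-0.005],[0,0,0.183],0.9],[[0.141,0.353,-0.005],[0,0,0.183],0.9],[[0.141,0.353,-0.005],[0,0,0.183],0.9]]'
python3 d.py 652 8 97 13.9
```

```text
time: 11.77
tool_pos: [585.8, -147.5, 99.1]
tcp_rot: [57.1, 89.8, 160.9]
ft_force: [0.2, -0.3, 0.0]
finger_gap: 80.9
t 11.77 pos [ 585.8 -147.5   99.1] jaw 103.8 tilt 0.16 gap 80.9
delta mm [ 66.2 155.5  -2.1] turn rad 0.001
```

```bash
python3 -m jog '[[[0.066,0.156,0],[0,0,0],1],[[0.066,0.156,0],[0,0,0],1],[[0.066,0.156,0],[0,0,0],1],[[0.066,0.156,0],[0,0,0],1],[[0.066,0.156,0],[0,0,0],1]]'
python3 -m jog '[[[0,0,0],[0,0,0],1],[[0,0,0],[0,0,0],1]]'
python3 d.py 652 8 97 13.9
python3 - <<'E'
from h import *;import cv2
w=vision.camera_model("wrist")
im=vision.snapshot("wrist")[:,:,::-1].copy()
th=np.radians(13.9);u=np.array([np.cos(th),np.sin(th)]);v=np.array([-u[1],u[0]])
for i,j in [(1,1),(1,-1),(-1,1),(-1,-1)]:
    p=np.array([652,8])+i*70*u+j*30*v
    cv2.circle(im,tuple(int(t) for t in proj(w,[*p,36])),3,(0,255,0),-1)
cv2.imwrite("pics/w11.png",im)
E
```

```text
time: 12.18
tool_pos: [653.1, 13.7, 99.1]
tcp_rot: [14.7, 89.8, 118.9]
ft_force: [1.0, -0.2, -0.5]
finger_gap: 85.4
time: 12.35
tool_pos: [651.5, 6.5, 99.2]
tcp_rot: [82.7, 89.8, -173.4]
ft_force: [-0.2, -0.6, 0.0]
finger_gap: 85.6
t 12.35 pos [651.5   6.5  99.2] jaw 103.9 tilt 0.17 gap 85.6
delta mm [ 0.5  1.5 -2.2] turn rad -0.001
```

View pics/w11.png

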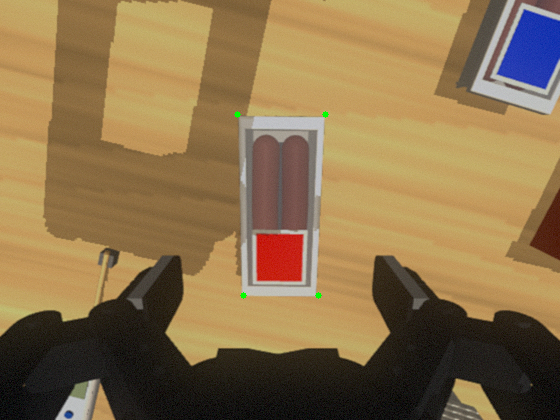

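```bash
python3 -m jog '[[[0.001,0.001,-0.035],[0,0,0],1],[[0.001,0.001,-0.07],[0,0,0],1],[[0.001,0.001,-0.095],[0,0,0],1],[[0.001,0.001,-0.108],[0,0,0],1],[[0.001,0.001,-0.108],[0,0,0],1]]'
python3 -m jog '[[[0,0,0],[0,0,0],1],[[0,0,0],[0,0,0],-0.2],[[0,0,0],[0,0,0],-0.2],[[0,0,0],[0,0,0],-0.2],[[0,0,0],[0,0,0],-0.2]]' 40
python3 -m jog '[[[0,0,0],[0,0,0],-0.2],[[0,0,0],[0,0,0],-0.2]]'
python3 d.py 510.3 -343.3 -7 3.6
```

```text
time: 12.82
tool_pos: [649.6, 6.0, -11.5]
tcp_rot: [73.9, 89.6, 177.6]
ft_force: [-0.3, -0.2, -0.9]
finger_gap: 85.5
time: 13.23
tool_pos: [655.9, 7.0, -3.8]
tcp_rot: [-111.0, 89.7, -7.2]
ft_force: [-1.3, -1.0, 6.9]
finger_gap: 59.2
time: 13.4
tool_pos: [655.8, 7.1, -3.8]
tcp_rot: [-111.7, 89.7, -7.8]
ft_force: [-1.2, -1.3, 6.6]
finger_gap: 59.3
t 13.4 pos [655.8   7.1  -3.8] jaw 103.9 tilt 0.27 gap 59.3
delta mm [-145.5 -350.4   -3.2] turn rad -0.179
```

```bash
python3 -m jog '[[[0,0,0.01],[0,0,0],-0.2],[[0,0,0.03],[0,0,0],-0.2],[[0,0,0.06],[0,0,0],-0.2],[[0,0,0.09],[0,0,0],-0.2],[[-0.01,-0.024,0.09],[0,0,0],-0.2]]'
python3 -m jog '[[[-0.014,-0.034,0],[0,0,-0.05],-0.2],[[-0.028,-0.068,0],[0,0,-0.1],-0.2],[[-0.042,-0.101,0],[0,0,-0.15],-0.2],[[-0.056,-0.135,0],[0,0,-0.179],-0.2],[[-0.07,-0.168,0],[0,0,-0.179],-0.2]]'
python3 -m jog '[[[-0.014,-0.034,0],[0,0,0],-0.2],[[-0.028,-0.068,0],[0,0,0],-0.2],[[-0.042,-0.102,0],[0,0,0],-0.2],[[-0.054,-0.132,0],[0,0,0],-0.2],[[-0.061,-0.152,0],[0,0,0],-0.2]]'
python3 -m jog '[[[0,0,0],[0,0,0],-0.2],[[0,0,0],[0,0,0],-0.2],[[0,0,0],[0,0,0],-0.2]]'
python3 d.py 510.3 -343.3 35 3.6
python3 - <<'E'
from h import *;import cv2
im=vision.snapshot("wrist")[:,:,::-1].copy()
cv2.imwrite("pics/w12.png",im)
E
```

```text
time: 13.82
tool_pos: [649.5, -13.6, 92.8]
tcp_rot: [-101.4, 89.2, 2.7]
ft_force: [1.6, -0.7, 0.7]
finger_gap: 58.5
time: 14.23
tool_pos: [573.1, -186.1, 84.6]
tcp_rot: [-118.0, 89.9, -24.5]
ft_force: [0.9, 0.0, -1.3]
finger_gap: 58.7
time: 14.65
tool_pos: [511.3, -339.8, 84.7]
tcp_rot: [-157.4, 89.9, -63.9]
ft_force: [1.1, 0.3, -1.5]
finger_gap: 58.8
time: 14.9
tool_pos: [512.9, -336.3, 83.9]
tcp_rot: [-92.5, 90.0, 1.1]
ft_force: [-0.3, -0.1, -1.4]
finger_gap: 58.5
t 14.9 pos [ 512.9 -336.3   83.9] jaw 93.6 tilt 0.04 gap 58.5
delta mm [ -2.6  -7.  -48.9] turn rad -0.0
```

View pics/w12.png

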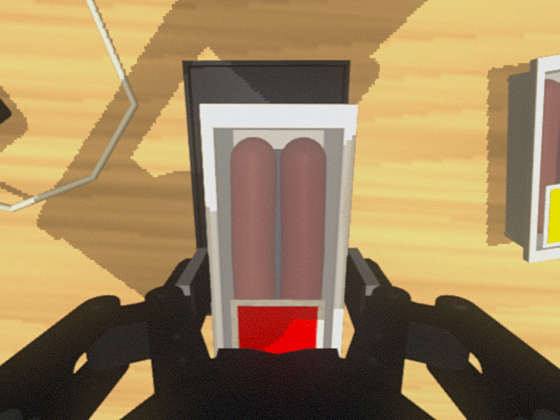

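```bash
python3 -m jog '[[[-0.002,-0.007,0],[0,0,0],-0.2],[[-0.002,-0.007,-0.015],[0,0,0],-0.2],[[-0.002,-0.007,-0.03],[0,0,0],-0.2],[[-0.002,-0.007,-0.04],[0,0,0],-0.2],[[-0.002,-0.007,-0.043],[0,0,0],-0.2]]'
python3 -m jog '[[[0,0,0],[0,0,0],-0.2],[[0,0,-0.002],[0,0,0],-0.2],[[0,0,-0.004],[0,0,0],-0.2],[[0,0,-0.004],[0,0,0],-0.2],[[0,0,-0.004],[0,0,0],-0.2]]'
python3 d.py 510.3 -343.3 35 3.6
```

```text
time: 15.37
tool_pos: [509.6, -342.1, 37.8]
tcp_rot: [47.7, 89.8, 141.4]
ft_force: [-0.8, 0.2, -1.8]
finger_gap: 58.5
time: 15.78
tool_pos: [510.9, -343.8, 36.7]
tcp_rot: [-132.5, 90.0, -38.9]
ft_force: [0.8, -0.1, -1.1]
finger_gap: 59.1
t 15.78 pos [ 510.9 -343.8   36.7] jaw 93.6 tilt 0.05 gap 59.1
delta mm [-0.6  0.5 -1.7] turn rad -0.0
```

Position is right, no contact yet; 2–3 mm more.

```bash
python3 -m jog '[[[0,0,-0.001],[0,0,0],-0.2],[[0,0,-0.002],[0,0,0],-0.2],[[0,0,-0.002],[0,0,0],-0.2],[[0,0,-0.002],[0,0,0],-0.2],[[0,0,-0.002],[0,0,0],-0.2]]'
python3 -m jog '[[[0,0,0],[0,0,0],-0.2]]'
python3 d.py 510.3 -343.3 35 3.6
```

```text
time: 16.2
tool_pos: [511.0, -344.0, 35.2]
tcp_rot: [-136.3, 89.9, -42.7]
ft_force: [-1.9, 1.5, 5.4]
finger_gap: 58.9
time: 16.28
tool_pos: [511.0, -344.0, 35.3]
tcp_rot: [-134.1, 89.9, -40.5]
ft_force: [-2.6, 1.6, 5.1]
finger_gap: 59.1
t 16.28 pos [ 511.  -344.    35.3] jaw 93.6 tilt 0.06 gap 59.1
delta mm [-0.7  0.7 -0.3] turn rad -0.0
```

Contact at z 35.3 (expected 35.2). Release.

```bash
python3 -m jog '[[[0,0,0],[0,0,0],0.7],[[0,0,0],[0,0,0],0.7],[[0,0,0],[0,0,0],0.7],[[0,0,0],[0,0,0],0.7],[[0,0,0],[0,0,0],0.7]]'
python3 -m jog '[[[0,0,0.02],[0,0,0],0.85],[[0,0,0.05],[0,0,0],0.85],[[0,0,0.085],[0,0,0],0.85],[[0,0,0.085],[0,0,0],0.85],[[0,0,0.085],[0,0,0],0.85]]'
python3 d.py 462 -137 97 13.6
python3 - <<'E'
from h import *;import cv2
im=vision.snapshot("wrist")[:,:,::-1].copy()
cv2.imwrite("pics/w13.png",im)
im=vision.snapshot("side")[:,:,::-1].copy()
cv2.imwrite("pics/s13.png",im)
E
```

```text
time: 16.7
tool_pos: [510.6, -343.6, 34.0]
tcp_rot: [36.7, 90.0, 130.3]
ft_force: [-0.4, -0.1, -0.4]
finger_gap: 72.7
time: 17.12
tool_pos: [512.5, -345.2, 122.7]
tcp_rot: [-132.4, 89.6, -38.8]
ft_force: [-0.1, 0.0, 0.5]
finger_gap: 79.0
t 17.12 pos [ 512.5 -345.2  122.7] jaw 93.6 tilt 0.36 gap 79.0
delta mm [-50.5 208.2 -25.7] turn rad 0.174
```

View pics/w13.png

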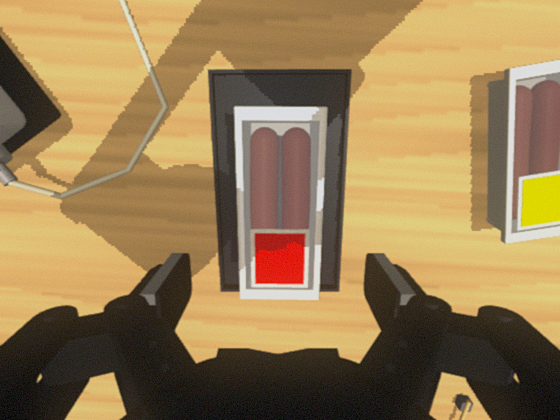

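View pics/s13.png

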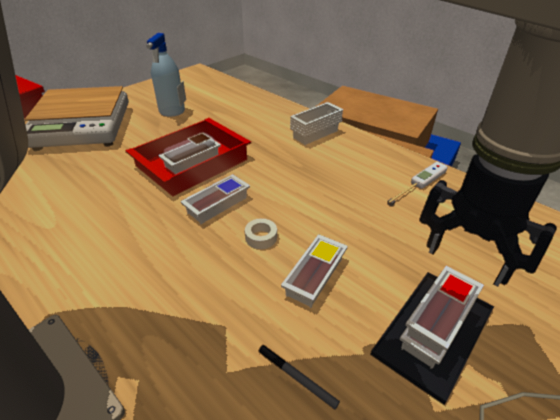

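```bash
python3 - <<'E'
from h import *
w=vision.camera_model("wrist")
f=lambda c,z:rect(w,[c[2],c[3],c[0],c[1]],z)
print('tray',f([(209,70),(351,70),(339,291),(221,291)],12))
print('red',f([(234,107),(328,107),(319,299),(240,299)],75))
E
python3 -m jog '[[[-0.05,0.207,-0.02],[0,0,0.174],1],[[-0.05,0.207,-0.02],[0,0,0.174],1],[[-0.05,0.207,-0.02],[0,0,0.174],1],[[-0.05,0.207,-0.02],[0,0,0.174],1],[[-0.05,0.207,-0.02],[0,0,0.174],1]]'
python3 -m jog '[[[0,0.004,0],[0,0,0],1],[[0,0.004,0],[0,0,0],1],[[0,0.004,0],[0,0,0],1],[[0,0.004,0],[0,0,0],1]]'
python3 d.py 462 -137 97 13.6
python3 - <<'E'
from h import *;import cv2
w=vision.camera_model("wrist")
im=vision.snapshot("wrist")[:,:,::-1].copy()
th=np.radians(13.6);u=np.array([np.cos(th),np.sin(th)]);v=np.array([-u[1],u[0]])
for i,j in [(1,1),(1,-1),(-1,1),(-1,-1)]:
    p=np.array([462,-137])+i*70*u+j*30*v
    cv2.circle(im,tuple(int(t) for t in proj(w,[*p,36])),3,(0,255,0),-1)
cv2.imwrite("pics/w14.png",im)
E
```

```text
tray (array([ 505.22025341, -342.92107007]), np.float64(3.7634868557614913), np.float64(195.43801689742813), np.float64(112.20009088103141))
red (array([ 504.82314199, -343.28416847]), np.float64(3.343299528295126), np.float64(135.18997641757386), np.float64(58.386979623041995))
time: 17.63
tool_pos: [459.7, -139.8, 97.2]
tcp_rot: [51.3, 89.8, 154.8]
ft_force: [0.2, 0.4, -0.0]
finger_gap: 85.7
time: 17.97
tool_pos: [462.1, -139.0, 99.4]
tcp_rot: [135.7, 90.0, -120.8]
ft_force: [0.1, 0.5, 1.4]
finger_gap: 85.6
t 17.97 pos [ 462.1 -139.    99.4] jaw 103.6 tilt 0.03 gap 85.6
delta mm [-0.1  2.  -2.4] turn rad 0.001
```

View pics/w14.png

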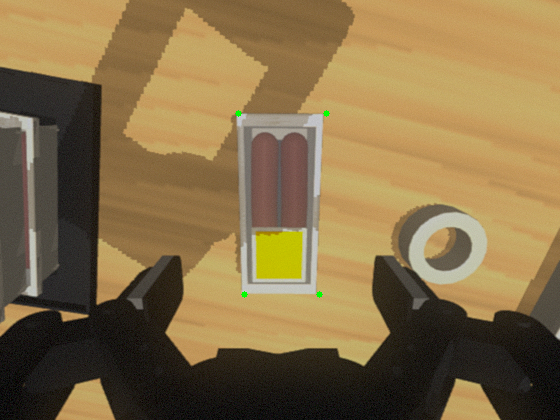

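```bash
python3 -m jog '[[[0,0.0,-0.035],[0,0,0],1],[[0,0,-0.07],[0,0,0],1],[[0,0,-0.095],[0,0,0],1],[[0,0,-0.108],[0,0,0],1],[[0,0,-0.108],[0,0,0],1]]'
python3 -m jog '[[[0,0,0],[0,0,0],1],[[0,0,0],[0,0,0],-0.2],[[0,0,0],[0,0,0],-0.2],[[0,0,0],[0,0,0],-0.2],[[0,0,0],[0,0,0],-0.2]]' 40
python3 -m jog '[[[0,0,0],[0,0,0],-0.2],[[0,0,0],[0,0,0],-0.2]]'
python3 d.py 510.8 -343.8 72 3.6
```

```text
time: 18.43
tool_pos: [458.9, -138.0, -12.2]
tcp_rot: [55.0, 89.6, 158.5]
ft_force: [-0.0, -0.3, -0.0]
finger_gap: 85.7
time: 18.85
tool_pos: [463.6, -139.0, -6.4]
tcp_rot: [-131.4, 89.8, -27.8]
ft_force: [-2.0, -0.4, 6.2]
finger_gap: 58.9
time: 19.02
tool_pos: [463.6, -139.0, -6.3]
tcp_rot: [-132.8, 89.8, -29.2]
ft_force: [-1.3, -1.6, 5.8]
finger_gap: 58.7
t 19.02 pos [ 463.6 -139.    -6.3] jaw 103.6 tilt 0.22 gap 58.7
delta mm [  47.2 -204.8   78.3] turn rad -0.174
```

```bash
python3 -m jog '[[[0,0,0.01],[0,0,0],-0.2],[[0,0,0.035],[0,0,0],-0.2],[[0,0,0.07],[0,0,0],-0.2],[[0,0,0.1],[0,0,0],-0.2],[[0,0,0.12],[0,0,0],-0.2]]'
python3 -m jog '[[[0.006,-0.02,0],[0,0,-0.05],-0.2],[[0.013,-0.055,0],[0,0,-0.1],-0.2],[[0.02,-0.09,0],[0,0,-0.15],-0.2],[[0.028,-0.125,0],[0,0,-0.174],-0.2],[[0.036,-0.16,0],[0,0,-0.174],-0.2]]'
python3 -m jog '[[[0.006,-0.025,0],[0,0,0],-0.2],[[0.01,-0.04,0],[0,0,0],-0.2],[[0.01,-0.043,0],[0,0,0],-0.2],[[0.01,-0.043,0],[0,0,0],-0.2],[[0.01,-0.043,0],[0,0,0],-0.2]]'
python3 -m jog '[[[0,0,0],[0,0,0],-0.2],[[0,0,0],[0,0,0],-0.2],[[0,0,0],[0,0,0],-0.2]]'
python3 d.py 510.8 -343.8 68.7 3.6
python3 - <<'E'
from h import *;import cv2
im=vision.snapshot("wrist")[:,:,::-1].copy()
cv2.imwrite("pics/w15.png",im)
E
```

```text
time: 19.43
tool_pos: [463.2, -138.4, 116.0]
tcp_rot: [-124.7, 89.8, -21.1]
ft_force: [0.4, -0.4, -0.5]
finger_gap: 58.6
time: 19.85
tool_pos: [498.2, -299.5, 112.9]
tcp_rot: [-121.4, 89.9, -27.8]
ft_force: [-0.3, 0.7, -0.9]
finger_gap: 58.8
time: 20.27
tool_pos: [507.7, -340.1, 111.9]
tcp_rot: [16.7, 90.0, 110.3]
ft_force: [-0.6, -0.5, -2.0]
finger_gap: 59.0
time: 20.52
tool_pos: [508.0, -340.0, 111.9]
tcp_rot: [-64.8, 90.0, 28.9]
ft_force: [-0.3, 0.1, -0.5]
finger_gap: 59.0
t 20.52 pos [ 508.  -340.   111.9] jaw 93.7 tilt 0.0 gap 59.0
delta mm [  2.8  -3.8 -43.2] turn rad -0.002
```

View pics/w15.png

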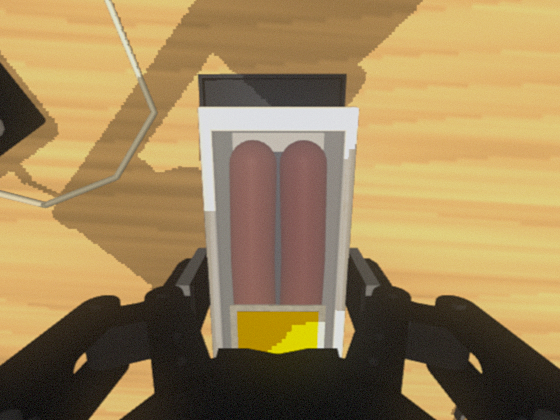

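```bash
python3 -m jog '[[[0.001,-0.004,0],[0,0,0],-0.2],[[0.001,-0.004,-0.015],[0,0,0],-0.2],[[0.001,-0.004,-0.03],[0,0,0],-0.2],[[0.001,-0.004,-0.037],[0,0,0],-0.2],[[0.001,-0.004,-0.039],[0,0,0],-0.2]]'
python3 -m jog '[[[0,0,0],[0,0,0],-0.2],[[0,0,-0.001],[0,0,0],-0.2],[[0,0,-0.002],[0,0,0],-0.2],[[0,0,-0.002],[0,0,0],-0.2],[[0,0,-0.002],[0,0,0],-0.2]]'
python3 d.py 509.5 -343.8 68.7 3.6
```

```text
time: 20.98
tool_pos: [507.8, -344.1, 70.6]
tcp_rot: [48.2, 89.8, 141.9]
ft_force: [-0.6, 0.6, -1.7]
finger_gap: 58.9
time: 21.4
tool_pos: [509.3, -345.3, 71.4]
tcp_rot: [-133.0, 89.9, -39.4]
ft_force: [0.3, -0.5, -1.0]
finger_gap: 59.0
t 21.4 pos [ 509.3 -345.3   71.4] jaw 93.6 tilt 0.06 gap 59.0
delta mm [ 0.2  1.5 -2.7] turn rad -0.0
```

```bash
python3 -m jog '[[[0,0.001,-0.001],[0,0,0],-0.2],[[0,0.001,-0.002],[0,0,0],-0.2],[[0,0.001,-0.003],[0,0,0],-0.2],[[0,0.001,-0.003],[0,0,0],-0.2],[[0,0.001,-0.003],[0,0,0],-0.2]]'
python3 -m jog '[[[0,0,0],[0,0,0],-0.2]]'
python3 d.py 509.5 -343.8 68.7 3.6
```

```text
time: 21.82
tool_pos: [509.1, -344.2, 68.7]
tcp_rot: [-137.2, 90.0, -43.6]
ft_force: [-3.2, 1.8, 5.6]
finger_gap: 58.9
time: 21.9
tool_pos: [509.1, -344.2, 68.7]
tcp_rot: [-136.1, 90.0, -42.4]
ft_force: [-3.0, 1.6, 5.4]
finger_gap: 58.6
t 21.9 pos [ 509.1 -344.2   68.7] jaw 93.6 tilt 0.04 gap 58.6
delta mm [ 0.4  0.4 -0. ] turn rad -0.0
```

Contact exactly where expected. Release and go for blue.

```bash
python3 -m jog '[[[0,0,0],[0,0,0],0.7],[[0,0,0],[0,0,0],0.7],[[0,0,0],[0,0,0],0.7],[[0,0,0],[0,0,0],0.7],[[0,0,0],[0,0,0],0.7]]'
python3 -m jog '[[[0,0,0.02],[0,0,0],0.85],[[0,0,0.05],[0,0,0],0.85],[[0,0,0.075],[0,0,0],0.85],[[0,0,0.075],[0,0,0],0.85],[[0,0,0.075],[0,0,0],0.85]]'
python3 d.py 470 144 100 -1.2
python3 - <<'E'
from h import *;import cv2
w=vision.camera_model("wrist");np.save("w16.npy",w['world_to_cam'])
im=vision.snapshot("wrist")[:,:,::-1].copy()
cv2.imwrite("pics/w16.png",im)
im=vision.snapshot("side")[:,:,::-1].copy()
cv2.imwrite("pics/s16.png",im)
E
```

```text
time: 22.32
tool_pos: [508.8, -344.0, 67.5]
tcp_rot: [49.7, 90.0, 143.4]
ft_force: [0.3, 0.7, -0.1]
finger_gap: 72.6
time: 22.73
tool_pos: [510.3, -345.1, 145.2]
tcp_rot: [-132.4, 89.7, -38.8]
ft_force: [0.2, -0.6, -0.1]
finger_gap: 79.4
t 22.73 pos [ 510.3 -345.1  145.2] jaw 93.6 tilt 0.27 gap 79.4
delta mm [-40.3 489.1 -45.2] turn rad -0.084
```

View pics/w16.png

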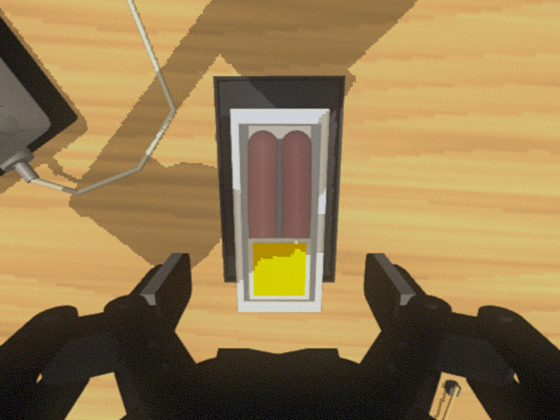

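View pics/s16.png

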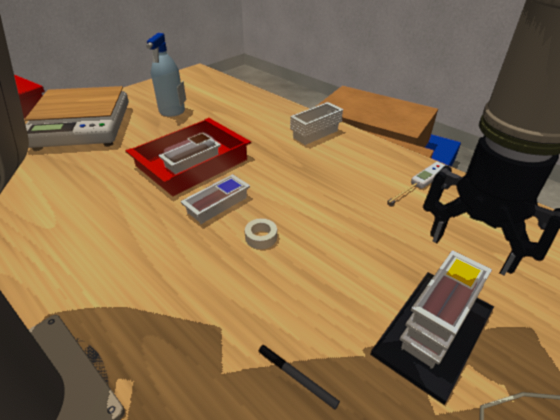

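```bash
python3 -m jog '[[[-0.04,0.489,0],[0,0,-0.084],1],[[-0.04,0.489,0],[0,0,-0.084],1],[[-0.04,0.489,0],[0,0,-0.084],1],[[-0.04,0.489,0],[0,0,-0.084],1],[[-0.04,0.489,0],[0,0,-0.084],1]]'
python3 d.py 470 144 100 -1.2
python3 - <<'E'
from h import *
m=vision.camera_model("wrist");m=dict(m);m['world_to_cam']=np.load("w16.npy")
f=lambda c,z:rect(m,[c[2],c[3],c[0],c[1]],z)
print('tray',f([(214,77),(345,77),(335,282),(224,282)],12))
print('yellow',f([(231,109),(330,109),(321,311),(238,311)],111))
E
```

```text
time: 23.25
tool_pos: [490.2, -134.3, 140.7]
tcp_rot: [67.9, 89.8, 156.6]
ft_force: [1.7, 0.7, 0.6]
finger_gap: 85.3
t 23.25 pos [ 490.2 -134.3  140.7] jaw 88.8 tilt 0.18 gap 85.3
delta mm [-20.2 278.3 -40.7] turn rad 0.001
tray (array([ 509.47369465, -345.07057802]), np.float64(3.7407458739950483), np.float64(198.67103414795014), np.float64(114.6157539936713))
yellow (array([ 507.5591413 , -345.11060463]), np.float64(3.4934632997131634), np.float64(137.750433883045), np.float64(59.02168169199075))
```

```bash
python3 -m jog '[[[-0.02,0.278,-0.04],[0,0,0],1],[[-0.02,0.278,-0.04],[0,0,0],1],[[-0.02,0.278,-0.04],[0,0,0],1],[[-0.02,0.278,-0.04],[0,0,0],1],[[-0.02,0.278,-0.04],[0,0,0],1]]'
python3 d.py 470 144 100 -1.2
python3 -m jog '[[[-0.005,0.072,-0.01],[0,0,0],1],[[-0.005,0.072,-0.01],[0,0,0],1],[[-0.005,0.072,-0.01],[0,0,0],1],[[-0.005,0.072,-0.01],[0,0,0],1],[[-0.005,0.072,-0.01],[0,0,0],1]]'
python3 d.py 470 144 100 -1.2
python3 - <<'E'
from h import *;import cv2
w=vision.camera_model("wrist")
im=vision.snapshot("wrist")[:,:,::-1].copy()
th=np.radians(-1.2);u=np.array([np.cos(th),np.sin(th)]);v=np.array([-u[1],u[0]])
for i,j in [(1,1),(1,-1),(-1,1),(-1,-1)]:
    p=np.array([470,144])+i*70*u+j*30*v
    cv2.circle(im,tuple(int(t) for t in proj(w,[*p,36])),3,(0,255,0),-1)
cv2.imwrite("pics/w17.png",im)
E
```

```text
time: 23.67
tool_pos: [475.4, 71.2, 111.3]
tcp_rot: [93.8, 89.9, -177.4]
ft_force: [1.1, -0.1, 0.3]
finger_gap: 85.4
t 23.67 pos [475.4  71.2 111.3] jaw 88.8 tilt 0.14 gap 85.4
delta mm [ -5.4  72.8 -11.3] turn rad 0.0
time: 24.08
tool_pos: [471.3, 140.9, 101.9]
tcp_rot: [114.9, 89.9, -156.3]
ft_force: [0.4, 0.4, -0.6]
finger_gap: 85.9
t 24.08 pos [471.3 140.9 101.9] jaw 88.9 tilt 0.13 gap 85.9
delta mm [-1.3  3.1 -1.9] turn rad -0.001
```

View pics/w17.png

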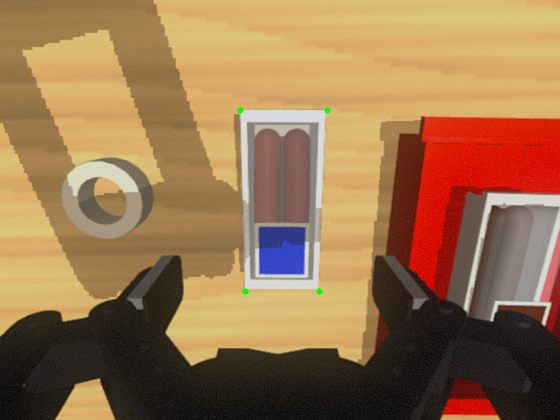

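```bash
python3 -m jog '[[[-0.001,0.002,-0.035],[0,0,0],1],[[-0.001,0.002,-0.07],[0,0,0],1],[[-0.001,0.002,-0.095],[0,0,0],1],[[-0.001,0.002,-0.11],[0,0,0],1],[[-0.001,0.002,-0.11],[0,0,0],1]]'
python3 -m jog '[[[0,0,0],[0,0,0],1],[[0,0,0],[0,0,0],-0.2],[[0,0,0],[0,0,0],-0.2],[[0,0,0],[0,0,0],-0.2],[[0,0,0],[0,0,0],-0.2]]' 40
python3 -m jog '[[[0,0,0],[0,0,0],-0.2],[[0,0,0],[0,0,0],-0.2]]'
python3 d.py 510 -344.2 100 3.6
```

```text
time: 24.55
tool_pos: [467.7, 141.0, -11.0]
tcp_rot: [104.2, 89.6, -167.1]
ft_force: [-0.2, -0.0, 0.1]
finger_gap: 85.0
time: 24.97
tool_pos: [473.1, 143.3, -4.7]
tcp_rot: [-84.0, 89.8, 4.8]
ft_force: [-1.2, -2.2, 7.2]
finger_gap: 58.8
time: 25.13
tool_pos: [473.1, 143.3, -4.7]
tcp_rot: [-86.2, 89.8, 2.7]
ft_force: [-0.9, -1.7, 6.7]
finger_gap: 59.0
t 25.13 pos [473.1 143.3  -4.7] jaw 88.8 tilt 0.22 gap 59.0
delta mm [  36.9 -487.5  104.7] turn rad 0.084
```

```bash
python3 -m jog '[[[0,0,0.01],[0,0,0],-0.2],[[0,0,0.04],[0,0,0],-0.2],[[0,0,0.08],[0,0,0],-0.2],[[0,0,0.12],[0,0,0],-0.2],[[0,0,0.155],[0,0,0],-0.2]]'
python3 -m jog '[[[0.0,-0.015,0.005],[0,0,0.04],-0.2],[[0.003,-0.045,0.005],[0,0,0.084],-0.2],[[0.006,-0.083,0.005],[0,0,0.084],-0.2],[[0.009,-0.122,0.005],[0,0,0.084],-0.2],[[0.012,-0.161,0.005],[0,0,0.084],-0.2]]'
python3 -m jog '[[[0.003,-0.039,0],[0,0,0],-0.2],[[0.006,-0.078,0],[0,0,0],-0.2],[[0.009,-0.117,0],[0,0,0],-0.2],[[0.012,-0.156,0],[0,0,0],-0.2],[[0.015,-0.195,0],[0,0,0],-0.2]]'
python3 d.py 510.8 -343.8 150 3.6
```

```text
time: 25.55
tool_pos: [471.2, 143.4, 151.7]
tcp_rot: [-74.8, 89.9, 14.0]
ft_force: [1.5, 0.6, -2.1]
finger_gap: 58.4
time: 25.97
tool_pos: [483.2, -19.0, 154.6]
tcp_rot: [-99.7, 89.9, -5.9]
ft_force: [0.9, -0.6, -1.9]
finger_gap: 59.0
time: 26.38
tool_pos: [498.0, -214.6, 154.4]
tcp_rot: [-114.2, 89.9, -20.6]
ft_force: [1.4, 0.4, -0.5]
finger_gap: 58.8
t 26.38 pos [ 498.  -214.6  154.4] jaw 93.6 tilt 0.08 gap 58.8
delta mm [  12.8 -129.2   -4.4] turn rad -0.0
```

```bash
python3 -m jog '[[[0.004,-0.038,0],[0,0,0],-0.2],[[0.008,-0.074,0],[0,0,0],-0.2],[[0.011,-0.105,0],[0,0,0],-0.2],[[0.013,-0.122,0],[0,0,0],-0.2],[[0.013,-0.128,0],[0,0,0],-0.2]]'
python3 -m jog '[[[0,0,0],[0,0,0],-0.2],[[0,0,0],[0,0,0],-0.2],[[0,0,0],[0,0,0],-0.2],[[0,0,0],[0,0,0],-0.2]]'
python3 d.py 510.8 -343.8 106.3 3.6
python3 - <<'E'
from h import *;import cv2
im=vision.snapshot("wrist")[:,:,::-1].copy()
cv2.imwrite("pics/w18.png",im)
E
```

```text
time: 26.8
tool_pos: [510.8, -343.7, 154.0]
tcp_rot: [-153.0, 89.9, -59.5]
ft_force: [-0.3, 0.4, -1.7]
finger_gap: 59.0
time: 27.13
tool_pos: [511.4, -339.2, 153.4]
tcp_rot: [-31.1, 90.0, 62.6]
ft_force: [-0.9, 0.9, -1.0]
finger_gap: 58.8
t 27.13 pos [ 511.4 -339.2  153.4] jaw 93.7 tilt 0.02 gap 58.8
delta mm [ -0.6  -4.6 -47.1] turn rad -0.002
```

View pics/w18.png

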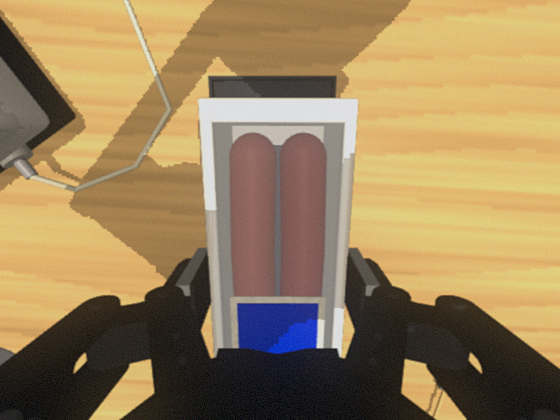

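```bash
python3 -m jog '[[[0.001,-0.005,0],[0,0,0],-0.2],[[0.001,-0.005,-0.015],[0,0,0],-0.2],[[0.001,-0.005,-0.03],[0,0,0],-0.2],[[0.001,-0.005,-0.04],[0,0,0],-0.2],[[0.001,-0.005,-0.043],[0,0,0],-0.2]]'
python3 -m jog '[[[0,0,0],[0,0,0],-0.2],[[0,0,0],[0,0,0],-0.2],[[0,0,0],[0,0,0],-0.2],[[0,0,0],[0,0,0],-0.2]]'
python3 d.py 512 -344 106.3 3.6
```

```text
time: 27.6
tool_pos: [511.0, -344.6, 107.6]
tcp_rot: [48.0, 89.8, 141.6]
ft_force: [-0.4, -0.2, -0.6]
finger_gap: 59.2
time: 27.93
tool_pos: [512.7, -346.1, 111.3]
tcp_rot: [-132.5, 89.9, -38.8]
ft_force: [0.5, 0.2, -0.5]
finger_gap: 58.7
t 27.93 pos [ 512.7 -346.1  111.3] jaw 93.6 tilt 0.1 gap 58.7
delta mm [-0.7  2.1 -5. ] turn rad -0.0
```

```bash
python3 -m jog '[[[0,0.002,-0.001],[0,0,0],-0.2],[[0,0.002,-0.002],[0,0,0],-0.2],[[0,0.002,-0.003],[0,0,0],-0.2],[[0,0.002,-0.004],[0,0,0],-0.2],[[0,0.002,-0.004],[0,0,0],-0.2]]'
python3 -m jog '[[[0,0,-0.001],[0,0,0],-0.2],[[0,0,-0.0015],[0,0,0],-0.2],[[0,0,-0.0015],[0,0,0],-0.2],[[0,0,-0.0015],[0,0,0],-0.2]]'
python3 d.py 512 -344 106.3 3.6
```

```text
time: 28.35
tool_pos: [512.2, -343.8, 106.4]
tcp_rot: [-132.2, 90.0, -38.6]
ft_force: [-1.0, 0.8, 0.6]
finger_gap: 59.0
time: 28.68
tool_pos: [512.3, -343.8, 106.3]
tcp_rot: [-122.4, 90.0, -28.8]
ft_force: [-5.6, 2.9, 10.5]
finger_gap: 59.1
t 28.68 pos [ 512.3 -343.8  106.3] jaw 93.6 tilt 0.04 gap 59.1
delta mm [-0.3 -0.2  0. ] turn rad -0.0
```

```bash
python3 -m jog '[[[0,0,0.001],[0,0,0],-0.2],[[0,0,0.001],[0,0,0],0.7],[[0,0,0.001],[0,0,0],0.7],[[0,0,0.001],[0,0,0],0.7],[[0,0,0.001],[0,0,0],0.7]]'
python3 -m jog '[[[0,0,0.02],[0,0,0],0.85],[[0,0,0.05],[0,0,0],0.85],[[0,0,0.08],[0,0,0],0.85],[[0,0,0.1],[0,0,0],0.85],[[0,0,0.1],[0,0,0],0.85]]'
python3 -m jog '[[[0,0,0],[0,0,0],0.85],[[0,0,0],[0,0,0],0.85],[[0,0,0],[0,0,0],0.85]]'
python3 - <<'E'
from h import *;import cv2
w=vision.camera_model("wrist");np.save("w19.npy",w['world_to_cam'])
im=vision.snapshot("wrist")[:,:,::-1].copy()
cv2.imwrite("pics/w19.png",im)
im=vision.snapshot("side")[:,:,::-1].copy()
cv2.imwrite("pics/s19.png",im)
E
```

```text
time: 29.1
tool_pos: [512.0, -343.6, 105.3]
tcp_rot: [52.3, 90.0, 145.9]
ft_force: [0.1, -0.2, 0.2]
finger_gap: 72.8
time: 29.52
tool_pos: [514.5, -345.5, 212.0]
tcp_rot: [-132.4, 89.5, -38.7]
ft_force: [0.9, -0.6, 1.6]
finger_gap: 78.6
time: 29.77
tool_pos: [511.3, -343.1, 203.6]
tcp_rot: [47.6, 89.8, 141.2]
ft_force: [0.6, 0.1, -0.3]
finger_gap: 79.1
```

View pics/w19.png

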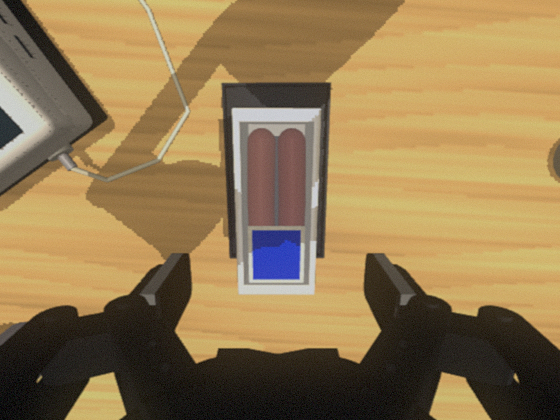

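View pics/s19.png

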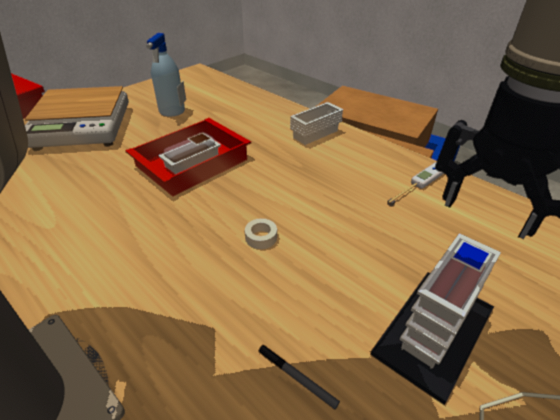

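```bash
python3 -m jog '[[[0,0.15,0.02],[0,0,0],0.85],[[0,0.15,0.02],[0,0,0],0.85],[[0,0.15,0.02],[0,0,0],0.85],[[0,0.15,0.02],[0,0,0],0.85],[[0,0.15,0.02],[0,0,0],0.85]]'
python3 - <<'E'
from h import *;import cv2
m=dict(vision.camera_model("wrist"));m['world_to_cam']=np.load("w19.npy")
f=lambda c,z:rect(m,[c[2],c[3],c[0],c[1]],z)
print('tray',f([(222,84),(331,84),(324,258),(230,258)],12))
print('blue',f([(232,108),(323,108),(314,294),(238,294)],147))
cv2.imwrite("pics/t20.png",cv2.resize(vision.snapshot("top")[150:310,80:450,::-1],None,fx=2.1,fy=2.1,interpolation=cv2.INTER_CUBIC))
E
```

```text
time: 30.28
tool_pos: [512.4, -188.9, 225.8]
tcp_rot: [-14.7, 89.9, 79.1]
ft_force: [0.2, -0.4, -0.0]
finger_gap: 78.9
tray (array([ 509.7430276 , -344.99726518]), np.float64(3.7699019221532946), np.float64(198.1393280754204), np.float64(114.12968856397595))
blue (array([ 507.74230906, -345.09735821]), np.float64(3.1592145048982947), np.float64(138.51306256756573), np.float64(59.7444006648156))
```

View pics/t20.png

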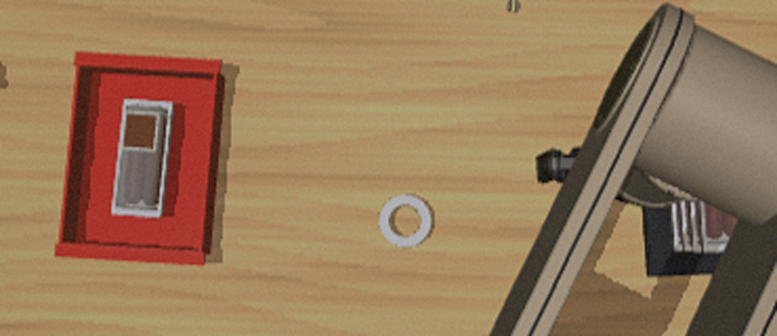

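```bash
python3 -m jog '[[[0,0,0],[0,0,0],0.85],[[0,0,0],[0,0,0],0.85],[[0,0,0],[0,0,0],0.85],[[0,0,0],[0,0,0],0.85]]'; python3 -c "
from bench import order;print(order.hand_in())"
```

```text
time: 30.67
tool_pos: [511.8, -194.6, 225.0]
tcp_rot: [69.3, 89.9, 162.9]
ft_force: [0.9, -0.4, -0.4]
finger_gap: 79.4
the job is handed in; nothing more can be done
None
```

The four sound packs are stacked in the grey tray, green, red, yellow, blue from the bottom. The brown pack lies in the red tub, and the job was handed in at about 31 s of the 109 s allowed; the hand-in reports no verdict.

**Stack:** After each release the wrist camera put that pack within about 2 mm of the tray's middle. Each was turned less than 1° from the tray's length. Each pack after the first touched down within about 0.1 mm of the expected height.

**Tub and septa:** The last top picture shows brown lying flat in the middle of the tub. The septa roll is at the same pixels as at the start, about (273, 255). The gripper was clear of everything at hand-in.

**What disagreed:**
- **Fingertip position:** The text says the fingertips stand 8 mm ahead of the TCP. Both the side and wrist cameras showed them about 25–35 mm behind it, depending on the opening. Because of this my first grasp of the brown pack closed on its film. I reopened and went lower, and every later grip closed at about 59 mm, on the rim.
- **Setting down green:** It met the tray floor with a brief 48 N at the wrist, under the 120 N limit. For the later packs I came down more slowly, and the readings stayed below 11 N.

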